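Load the bedside charging case and click its knob on

TASK

One at a time, lay the two green cells from the lilac tray in the two bays of the charging case (one per bay, either way round), then close its flap fully, and only after that turn the knob on its sloping front clockwise until it clicks past its detent and stays on. Leave the grey spent cell in the tray, and leave the paperweight, the torch and the clock where they are.

Things in the scene. Friction and masses are not known exactly. Their poses are not given: they have to be found in the camera images.
- tray: Lilac plastic battery tray, 84 x 176 x 12 mm, fixed by non-slip feet. Origin at the centre of its underside; x across the short side (the cells lie along x), y along the row, z up. Floor 4 mm thick; three places at y = -52, 0 and +52 mm, each a pair of grey ribs 4.5 mm high and 21 mm apart that keep a lying cell from rolling. Rim 12 mm high.
- cell_a: Green rechargeable cell with a brass band near its + end, a cylinder of diameter 26 mm and length 50 mm, about 70 g, lying in one of the three places of the tray. Origin at its centre (13 mm above the surface it lies on); its x axis is the cylinder's axis; y and z may be rolled.
- cell_b: The second green cell, the same as cell_a.
- spent_cell: Grey spent cell of the same size, lying in the remaining place of the tray; it must stay there.
- case: Cream charging case, fixed. Origin on the table under the centre of its bay box; x points from the sloping front to the flap hinge at the back, z up. Bay box: outside 70 (x) by 144 mm (y), walls 4 mm, rim 39 mm and floor 8 mm above the table. In front (x from -36 to -96 mm) a face 144 mm wide slopes down 0.55 rad towards -x and carries the knob.
- bay0 (a point): Centre of a cell lying properly in the first bay (case frame 0, -28, 21 mm); the axes are the case's. The cell lies along the case's x between two ribs 4.5 mm high and 21 mm apart; the bay is 62 mm long and the floor 13 mm below this point. No wall stands between the two bays; the box's side wall is 40 mm from this point.
- bay1 (a point): The same for the second bay (case frame 0, 28, 21 mm).
- flap_hinge (a point): Middle of the flap's hinge line (case frame 37, 0, 39 mm); the line runs along the case's y.
- flap_edge (a point): Middle of the flap's free edge (lilac tab), 74 mm from the hinge line. The flap is a white plate 74 x 144 x 5 mm whose outer (upper, when closed) face is 5.5 mm beyond the hinge line; point axes are the flap's: x from edge to hinge, z out of the outer face.
- flap (a joint): Flap hinge angle in rad: 0 fully closed over the bays; starts between 1.95 and 2.25 (open, leaning back, beyond upright); at most 2.4. Its stiff hinge stays where it is left, so it must be pushed or led all the way down (under 2 N at the edge).
- knob_grip (a point): Grip point on the knob's axis, 28 mm out from the sloping face. z points out along the axis, which leans 0.55 rad from vertical towards the case's -x; x lies along the grip bar to its white pointer line. The bar is 40 mm long, 11 mm thick (y) and stands 5 to 36 mm above the face on a disc of diameter 42 mm; pinch it across y, tool tilted along the axis. Turns with the knob.
- knob (a joint): Knob angle in rad, clockwise seen from outside: 0 off (pointer at the grey dot). A detent, up to about 0.11 N m, turns it back to 0 when it is let go before 0.80; past that crest it snaps on to its end stop at 1.30 (pointer at the green dot) and stays.
- paperweight: Green glass paperweight, a dome 68 mm across and 46 mm high, origin at the centre of its underside. Leave it.
- torch: Aluminium pen torch lying on its clip, 136 mm long, 17 mm at the head, origin under the middle, x along it. Leave it.
- clock: Terracotta-coloured alarm clock 40 x 80 x 62 mm, origin at the centre of its underside. Leave it.
Not all that is in view belongs to the job. What is shaped like the cell_b but blue is not meant.

How it is judged (in metres and radians):
On the way, in this order (a step that is already met when the one before it is completed fails the run):
1. a first green cell lies in a bay ((distance between any of cell_a, cell_b and bay0 below 0.009 m or distance between any of cell_a, cell_b and bay1 below 0.009 m)), for 0.2 s.
2. both green cells lie in the bays, one in each (((distance between cell_a and bay0 below 0.009 m and angle between the x axis of each of cell_a, cell_b and the x axis of case, either way round below 0.15 rad and distance between cell_b and bay1 below 0.009 m) or (distance between cell_a and bay1 below 0.009 m and angle between the x axis of each of cell_a, cell_b and the x axis of case, either way round below 0.15 rad and distance between cell_b and bay0 below 0.009 m))), for 0.2 s.
3. the flap is closed over them, the knob still off (((distance between cell_a and bay0 below 0.009 m and angle between the x axis of each of cell_a, cell_b and the x axis of case, either way round below 0.15 rad and distance between cell_b and bay1 below 0.009 m) or (distance between cell_a and bay1 below 0.009 m and angle between the x axis of each of cell_a, cell_b and the x axis of case, either way round below 0.15 rad and distance between cell_b and bay0 below 0.009 m)) and value of joint flap below 0.08 rad and value of joint knob below 0.3 rad), for 0.2 s.
4. the knob is past its detent with the flap closed (((distance between cell_a and bay0 below 0.009 m and angle between the x axis of each of cell_a, cell_b and the x axis of case, either way round below 0.15 rad and distance between cell_b and bay1 below 0.009 m) or (distance between cell_a and bay1 below 0.009 m and angle between the x axis of each of cell_a, cell_b and the x axis of case, either way round below 0.15 rad and distance between cell_b and bay0 below 0.009 m)) and value of joint flap below 0.08 rad and value of joint knob above 1.05 rad), for 0.2 s.
At the end, for the whole second after the job is handed in: Each bay holds one green cell at rest (centre within 9 mm of the bay's point, lying along it within 0.15 rad), the flap is closed to within 0.08 rad, and the released knob rests past its detent (beyond 1.05 rad) (all of step 4 and linear speed of each of cell_a, cell_b below 0.02 m/s); the robot touches nothing.
It fails at once if the spent cell is moved more than 15 mm (distance of spent_cell from where it was at the start of the episode above 0.015 m).
It fails at once if the paperweight is moved more than 20 mm (distance of paperweight from where it was at the start of the episode above 0.02 m).
It fails at once if the torch is moved more than 20 mm (distance of torch from where it was at the start of the episode above 0.02 m).
It fails at once if the clock is moved more than 20 mm (distance of clock from where it was at the start of the episode above 0.02 m).
It also fails if it takes over 69 s, if anything falls off the work surface, if the arm or the gripper's body presses on something with over 40 N, if the wrist force passes 120 N, or if a joint passes its speed limit or range.

ROBOT

A 6-joint arm with a two-finger parallel gripper is mounted at the origin on the work surface. World frame = base frame: x ahead of the robot, y to its left, z up, the work surface at z = 0. Lengths are in m, angles in degrees, forces in N, time in s.
With the tool pointing down it reaches from about 0.4 to 0.825 m from the base axis. Payload 7 kg.
Tool frame: the origin (TCP) lies at the very end of the fingers, on their centre line; the grasp point (between the pads) lies behind it (r.grasp_offset is the z of the grasp point in the tool frame, in m); z points along the fingers, y is the direction in which the jaws open and shut (so a half turn about z gives the same grasp; the last joint's range is limited). The gripper opens to 88 mm and grips with 3 to 60 N. Pads are 19 mm wide; open, the fingers measure 130 mm over their backs; the gripper's body (78 mm by 193 mm) begins 47 mm behind the grasp point.
Start: joints at [-46.69, 20.546, 0.682, 0, -70.136, -16.507], TCP at [0.304, -0.602, 0.198] pointing down, gripper open.
Joint ranges: [-176.03, 176.03], [-82.01, 121.73], [-58.28, 71.71], [-173.87, 95.51], [-174.79, -0.11], [-173.66, 173.66]. Speed limits (degrees/s): [136.94, 136.94, 172.46, 180, 180, 180].

INTERFACE

Orientations are given as [roll, pitch, yaw] about the fixed x, y, z axes, in that order (R = Rz(yaw) Ry(pitch) Rx(roll)).
In Python, from plant import r gives the robot as it stands. The module is installed in compiled form; this text tells all that it offers.
- The arm moves only by the tool servo_tool, never from a script. Its argument "targets" is a list of rows, each an object of numbers: "dx", "dy", "dz": the shift along the world's x, y, z in cm; "spin": the turn about the world's z in rad; "grip": the opening in per cent of the stroke, from 0 (shut) to 100 (fully open). A call has exactly 10 rows; each row is the pose to reach, as a shift and turn from the pose commanded when the call began; what a row does not reach only later rows make up. A row lasts 1/12 s, in which the tool goes at most 41.7 mm and 7.16 degrees, less where a joint would pass 70% of its speed; a pose out of reach is approached as far as the arm can. A call with a gripper value outside its range is refused whole. The fingers move at their own pace and stop on an object; "squeeze" is the grip in N (left out, the last holds). Time passes only in rows, so rows that repeat a pose let the fingers close, or fill a call up. It gives the time, the measured TCP pose, the force and the opening at its end, in the units of the state.
- r.get_state(): the state, without advancing time (a new reading comes with each control period).
- r.capture(name): name is "scene" or "top" or "wrist"; returns the picture (384x512x3 uint8, blue, green, red); there is no depth.
- r.get_calibration(name): a dict with "K" (3x3 intrinsics, pixels), "k1" (the pictures are not rectified: a ray, as slopes to the right and down, at radius r is drawn at 1 + k1 r^2 times it, then the intrinsics apply), "extrinsics" (4x4, takes a point from camera to world coordinates). Camera axes: x right, y down, z forward; pixel columns grow to the right and rows downward; lengths in m; the calibration is good to about 2 mm. A picture is of the moment at which its call begins: read the wrist's pose just before it. get_calibration takes no time and is no camera call; for the wrist camera it gives the pose at the moment of the call.
- r.close_job(): hands the job in, once; it reports no verdict.
Trained networks look in the newest picture that a camera, given by its name, has taken for a name from the list of things; names that differ only in an ending like _2 or _b are one class to them, and where a whole thing is asked for, a point or a joint stands for the part that bears it (a point fixed in the world has none). Each returns a list of dicts, best first, with "p" (0 to 1); they miss things now and then, are a little off and sometimes report something else, mostly with a low value. They report only what shows in the picture. A call takes as long as a camera call. They do not tell look-alikes from the thing itself.
- r.cut_out(name, camera): "mask" (384x512 bool, what is visible of it) and "extent" ([left, top, right, bottom] in pixels, round what is visible of it).
The state is a dict: "time_s": time; "joints": joint angles; "qd": joint speeds; "joint_torque": joint torques, N m; "tcp_pos": TCP position; "eef_rot": TCP orientation; "contact_force": force on the tool from outside, world axes, zero at the start; "moment": the same for the moment, N m; "gripper_width": finger opening in m.
Only numpy, scipy, OpenCV 4.12 (cv2) and the standard library are available. Lean on these libraries where they do the work, as an engineer would, in place of code of your own. Each camera call takes 0.05 s, during which the arm holds its last target. There are 200 camera calls.

## Working session

There is one attempt and no reset: what is moved stays moved. The work goes in short steps, Python scripts to look and compute and a tool call to move; the robot and the scene stay as the last step left them, time stands still between calls to the robot, and variables do not carry over. Pictures are saved under pics/ and viewed, about 8 in all and at most 12, crops included, and the job is handed in when it is done.

Besides the shell and the picture viewer there is one more tool, called after "Call:" as name(argument=value, ...), one argument or row to a line, values as JSON. servo_tool: Moves the arm, as the interface text tells. Its arguments: {"type":"object","properties":{"targets":{"type":"array"},"squeeze":{"type":"number"}},"required":["targets"]}

```bash
mkdir -p pics; ls
python3 - <<'E'
from plant import r
import cv2,numpy as np
print(r.get_state())
ims=[r.capture(n) for n in("scene","top")]
for n,i in zip(("scene","top"),ims):
    cv2.imwrite(f"pics/{n}0.png",i); c=r.get_calibration(n); print(n,c["K"],c["k1"],np.round(c["extrinsics"],3))
cv2.imwrite("pics/top0b.png",cv2.resize(ims[1],(800,600),interpolation=cv2.INTER_CUBIC))
cv2.imwrite("pics/scene0b.png",cv2.resize(ims[0],(800,600),interpolation=cv2.INTER_CUBIC))
for n in ["cell_a","spent_cell","tray","case","flap","knob","paperweight","torch","clock"]:
    for cam in ("top","scene"):
        print(n,cam,[(np.round(d["p"],2),d["extent"]) for d in r.cut_out(n,cam)][:5])
E
```

```text
pics
{'time_s': 0.0, 'joints': array([-4.66904811e+01,  2.05883614e+01,  6.32119423e-01, -1.89203804e-02,
       -7.01350916e+01, -1.65081751e+01]), 'qd': array([ 0.08534013, -0.04901593, -0.03498137,  0.01630757,  0.00291686,
       -0.01966289]), 'joint_torque': array([-9.36293945e-04, -5.82717204e+01,  2.93064594e+01,  6.99743316e+00,
        6.87775886e-03, -1.53573164e-04]), 'tcp_pos': array([ 0.30408703, -0.60201444,  0.19714862]), 'eef_rot': array([ 1.79907377e+02, -8.90171535e-03, -1.53205092e+02]), 'contact_force': array([-0.03061533, -0.19644367,  0.1862267 ]), 'moment': array([-0.00680159,  0.03507953,  0.01311665]), 'gripper_width': 0.08738573927582725}
scene [[363.60284641   0.         255.7255629 ]
 [  0.         363.60284641 192.6398115 ]
 [  0.           0.           1.        ]] 0.012438027249046048 [[ 0.796  0.518 -0.312  0.794]
 [ 0.605 -0.69   0.398 -0.35 ]
 [-0.009 -0.506 -0.863  0.802]
 [ 0.     0.     0.     1.   ]]
top [[493.00817546   0.         256.98307173]
 [  0.         493.00817546 193.16715283]
 [  0.           0.           1.        ]] -0.1884387651771
[... 1205 characters left out ...]
b top [(np.float64(0.54), [202.8, 177.3, 222.0, 193.9]), (np.float64(0.2), [303.1, 191.1, 368.7, 222.4])]
knob scene [(np.float64(0.55), [280.7, 161.4, 293.8, 183.9]), (np.float64(0.41), [183.0, 239.4, 202.0, 266.9])]
paperweight top [(np.float64(0.83), [298.2, 131.9, 321.5, 155.2]), (np.float64(0.38), [348.6, 202.0, 361.2, 217.6])]
paperweight scene [(np.float64(0.79), [251.6, 281.1, 279.5, 312.8])]
torch top [(np.float64(0.71), [115.8, 182.8, 121.2, 228.4])]
torch scene [(np.float64(0.62), [308.0, 92.5, 343.3, 114.7])]
clock top [(np.float64(0.61), [365.8, 138.1, 400.3, 156.7])]
clock scene [(np.float64(0.55), [183.2, 361.4, 213.9, 382.0]), (np.float64(0.25), [251.8, 284.4, 283.8, 314.6])]
```

Run:
```python
import cv2,numpy as np
t=cv2.imread("pics/top0.png");s=cv2.imread("pics/scene0.png")
c=cv2.resize(t[120:270,190:410],(800,545),interpolation=cv2.INTER_CUBIC)
cv2.imwrite("pics/topcrop.png",c)
```

```text
(no output)
```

View pics/topcrop.png

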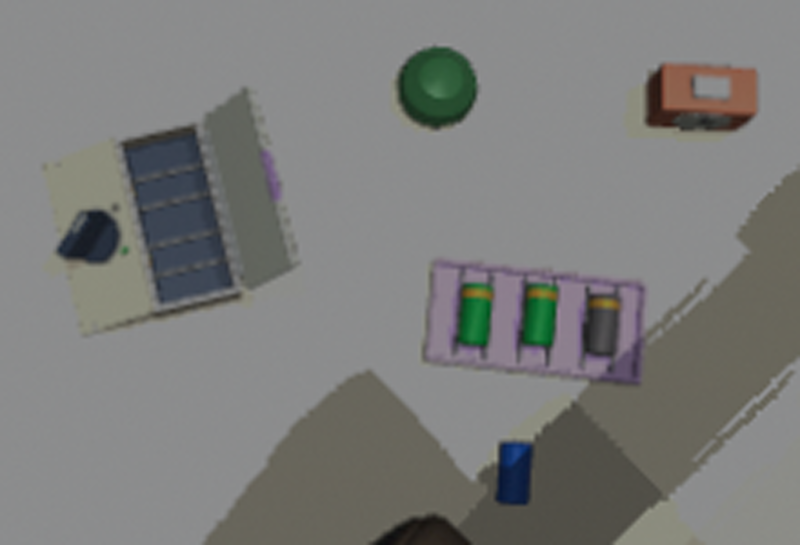

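View pics/scene0b.png

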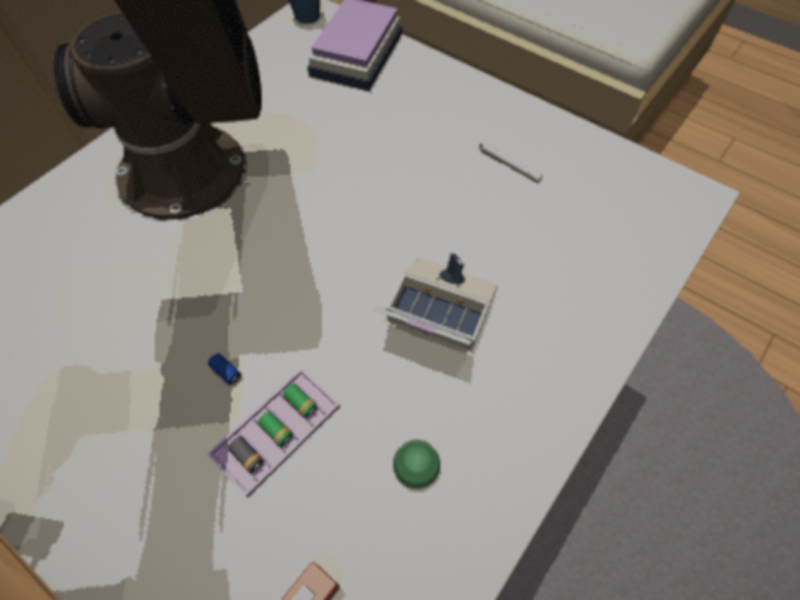

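The crop shows the case at left, with its front and knob facing left, the flap open at about (250,190) and the knob at (90,237). The tray is at (535,320).

Candidates for the green cells, in crop pixels:
- Green cylinders at (475,315) and (540,316): these fit, being green, banded and in the tray.
- Grey cell at (603,323): the spent one.
- Blue cylinder at (515,472), outside the tray: a decoy.
- Dome at (437,87): the paperweight.

The crop confirms this choice.

```bash
cat > h.py <<'E'
from plant import r
import numpy as np, cv2
from scipy.optimize import least_squares
from scipy.spatial.transform import Rotation as R
def cal(n):
    c=r.get_calibration(n); return c["K"],c["k1"],np.array(c["extrinsics"])
def proj(P,c):
    K,k1,E=c; P=np.atleast_2d(P); q=(P-E[:3,3])@E[:3,:3]
    s=q[:,:2]/q[:,2:]; s=s*(1+k1*(s**2).sum(1,keepdims=True))
    return s*[K[0,0],K[1,1]]+K[:2,2]
def ray(px,c):
    K,k1,E=c; d=(np.atleast_2d(px)-K[:2,2])/[K[0,0],K[1,1]]; s=d.copy()
    for _ in range(20): s=d/(1+k1*(s**2).sum(1,keepdims=True))
    return np.c_[s,np.ones(len(s))]@E[:3,:3].T
def onz(px,z,c):
    d=ray(px,c); return c[2][:3,3]+d*((z-c[2][2,3])/d[:,2])[:,None]
def T(p,L):
    a=p[2]; L=np.atleast_2d(L); return L@np.array([[np.cos(a),np.sin(a),0],[-np.sin(a),np.cos(a),0],[0,0,1]])+[p[0],p[1],0]
def fit(obs,p0):
    """obs: list of (local pts, px, calib)"""
    f=lambda p: np.concatenate([(proj(T(p,L),c)-px).ravel() for L,px,c in obs])
    s=least_squares(f,p0,loss="soft_l1"); return s.x,f(s.x).reshape(-1,2)
E
python3 - <<'E'
from h import *
ct,cs=cal("top"),cal("scene")
tp=lambda a:np.array(a)/3.636+[190,120]-0.4; sp=lambda a:np.array(a)/1.5625-0.2
tr=[[.042,.088,.012],[.042,-.088,.012],[-.042,-.088,.012],[-.042,.088,.012]]
tr=np.array(tr)
p,e=fit([(tr,tp([(433,260),(645,285),(640,383),(424,360)]),ct)],[.5,-.15,0]);print("tray top",p,np.round(e,1).tolist())
p2,e=fit([(tr,sp([(340,405),(248,494),(209,454),(302,372)]),cs)],p);print("tray scene",p2,np.round(e,1).tolist())
c=np.array([[-.096,.072,.002],[-.096,-.072,.002],[.035,.072,.039],[.035,-.072,.039]])
q,e=fit([(c,tp([(43,165),(85,335),(197,125),(242,293)]),ct)],[.5,.1,-1.5]);print("case",q,np.round(e,1).tolist())
for n,u in [("g1",(475,315)),("g2",(540,316)),("sp",(603,324))]: print(n,onz(tp([u]),.02,ct), T(p,[[0,.052,0],[0,0,0],[0,-.052,0]])[["g1","g2","sp"].index(n)])
print("bays",T(q,[[0,-.028,.021],[0,.028,.021]]))
for n,u,z in [("pw",(437,87),.02),("clock",(710,97),.06),("blue",(515,472),.015)]: print(n,onz(tp([u]),z,ct))
print(r.get_state()["time_s"]); print(np.round(cal("wrist")[2],3),cal("wrist")[:2],r.grasp_offset)
# flap angle
for th in np.arange(1.9,2.3,.05):
    P=T(q,[[.037-.074*np.cos(th),s*.072,.039+.074*np.sin(th)] for s in(1,-1)]); print(round(th,2),np.round((proj(P,ct)+.4-[190,120])*3.636))
E
```

```text
tray top [ 0.49148984 -0.25881199 -0.09378618] [[0.0, -0.3], [0.4, -0.7], [-0.3, 0.5], [-0.1, 0.5]]
tray scene [ 0.49439274 -0.25866476 -0.09765479] [[0.8, -0.4], [-0.6, 1.6], [-0.3, 0.1], [0.3, -2.3]]
case [ 0.56809267  0.03093667 -1.31938341] [[-0.0, 0.4], [-0.8, 0.6], [0.7, -1.6], [0.1, -0.1]]
g1 [[ 0.49511703 -0.2076671   0.02      ]] [ 0.49635958 -0.20704051  0.        ]
g2 [[ 0.49510906 -0.26035045  0.02      ]] [ 0.49148984 -0.25881199  0.        ]
sp [[ 0.4893752  -0.31175961  0.02      ]] [ 0.48662011 -0.31058346  0.        ]
bays [[0.54097294 0.02397103 0.021     ]
 [0.5952124  0.0379023  0.021     ]]
pw [[ 0.6826107  -0.17832746  0.02      ]]
clock [[ 0.66942914 -0.39510741  0.06      ]]
blue [[ 0.37043304 -0.23987111  0.015     ]]
1.0
[[-0.45   0.849  0.277  0.229]
 [ 0.893  0.428  0.139 -0.641]
 [-0.001  0.31  -0.951  0.386]
 [ 0.     0.     0.     1.   ]] (array([[314.5585596 ,   0.        , 251.54157431],
       [  0.        , 314.5585596 , 188.3200346 ],
       [  0.        ,   0.        ,   1.        ]]), -0.02766570623634669) -0.0188
1.9 [[233.  89.]
 [279. 271.]]
1.95 [[238.  88.]
 [283. 270.]]
2.0 [[242.  88.]
 [287. 269.]]
2.05 [[246.  87.]
 [291. 268.]]
2.1 [[250.  87.]
 [295. 268.]]
2.15 [[254.  87.]
 [299. 267.]]
2.2 [[258.  87.]
 [303. 267.]]
2.25 [[261.  87.]
 [307. 266.]]
```

Call:
servo_tool(
  targets=[
    {"dx": 19.1, "dy": 37.5, "dz": -3, "spin": -0.562, "grip": 40},
    {"dx": 19.1, "dy": 37.5, "dz": -3, "spin": -0.562, "grip": 40},
    {"dx": 19.1, "dy": 37.5, "dz": -3, "spin": -0.562, "grip": 40},
    {"dx": 19.1, "dy": 37.5, "dz": -3, "spin": -0.562, "grip": 40},
    {"dx": 19.1, "dy": 37.5, "dz": -3, "spin": -0.562, "grip": 40},
    {"dx": 19.1, "dy": 37.5, "dz": -3, "spin": -0.562, "grip": 40},
    {"dx": 19.1, "dy": 37.5, "dz": -3, "spin": -0.562, "grip": 40},
    {"dx": 19.1, "dy": 37.5, "dz": -3, "spin": -0.562, "grip": 40},
    {"dx": 19.1, "dy": 37.5, "dz": -3, "spin": -0.562, "grip": 40},
    {"dx": 19.1, "dy": 37.5, "dz": -3, "spin": -0.562, "grip": 40},
  ],
  squeeze=20,
)

```text
time_s: 1.83
tcp_pos: [0.4901, -0.2371, 0.1693]
eef_rot: [-180.0, 0.1, 174.6]
contact_force: [1.5, -0.5, -0.5]
gripper_width: 0.0353
```

Run:
```python
from h import *
for _ in range(4): im=r.capture("top")
c=cal("wrist"); im=r.capture("wrist"); s=r.get_state(); print(s["tcp_pos"],s["eef_rot"],s["gripper_width"])
np.savez("w1.npz",K=c[0],k=c[1],E=c[2]); cv2.imwrite("pics/w1.png",im)
cv2.imwrite("pics/w1b.png",cv2.resize(im,(800,600),interpolation=cv2.INTER_CUBIC))
for n in ("cell_a","spent_cell"):
  for d in r.cut_out(n,"wrist"):
    e=d["extent"]; y,x=np.nonzero(d["mask"]); ce=np.array([[x.mean(),y.mean()]]); a=np.linalg.eigh(np.cov(np.c_[x,y].T))
    print(n,round(d["p"],2),np.round(e),ce,onz(ce,.022,c), d["mask"].sum())
tr=np.array([[.042,.088,.012],[.042,-.088,.012],[-.042,-.088,.012],[-.042,.088,.012]])
print("tray predicted*1.5625",proj(T([.4915,-.2588,-.0938],tr),c)*1.5625)
```

```text
[ 0.48959604 -0.23876438  0.16911279] [-1.79994242e+02  2.34739005e-03  1.74674916e+02] 0.03508603847709059
cell_a 0.85 [226.  19. 256.  76.] [[239.48527349  46.82819074]] [[ 0.36877742 -0.23926877  0.022     ]] 1426
cell_a 0.76 [224. 151. 244. 198.] [[232.31889764 172.94094488]] [[ 0.49548659 -0.26041744  0.022     ]] 1016
cell_a 0.74 [267. 145. 293. 192.] [[279.00927644 167.84044527]] [[ 0.49444514 -0.20882559  0.022     ]] 1078
spent_cell 0.76 [174. 147. 198. 196.] [[185.29189189 170.35225225]] [[ 0.48776711 -0.31162522  0.022     ]] 1110
tray predicted*1.5625 [[483.87449035 315.74617478]
 [249.07097391 315.35751035]
 [238.43879495 202.50205327]
 [490.86216709 202.70854749]]
```

View pics/w1b.png

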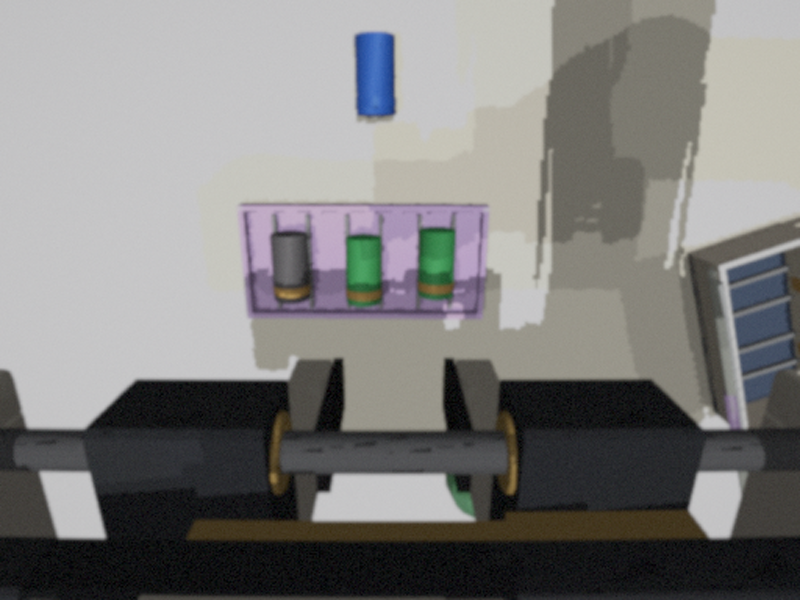

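The wrist view shows the tray at (365,260) with the grey cell at (290,265). The green cells are at (364,270) and (436,262), and the blue decoy is at (375,75). The tray model and the cell positions agree within 2 mm, so I'll descend on the green cell at (436,262).

Call:
servo_tool(
  targets=[
    {"dx": 0.5, "dy": 3.1, "dz": -3, "spin": 0, "grip": 40},
    {"dx": 0.5, "dy": 3.1, "dz": -6, "spin": 0, "grip": 40},
    {"dx": 0.5, "dy": 3.1, "dz": -9, "spin": 0, "grip": 40},
    {"dx": 0.5, "dy": 3.1, "dz": -12, "spin": 0, "grip": 40},
    {"dx": 0.5, "dy": 3.1, "dz": -14, "spin": 0, "grip": 40},
    {"dx": 0.5, "dy": 3.1, "dz": -15, "spin": 0, "grip": 40},
    {"dx": 0.5, "dy": 3.1, "dz": -15.5, "spin": 0, "grip": 40},
    {"dx": 0.5, "dy": 3.1, "dz": -15.5, "spin": 0, "grip": 40},
    {"dx": 0.5, "dy": 3.1, "dz": -15.5, "spin": 0, "grip": 40},
    {"dx": 0.5, "dy": 3.1, "dz": -15.5, "spin": 0, "grip": 40},
  ],
)

```text
time_s: 3.02
tcp_pos: [0.4955, -0.2084, 0.0154]
eef_rot: [-180.0, 0.1, 174.6]
contact_force: [-0.3, 0.0, -0.1]
gripper_width: 0.0352
```

Call:
servo_tool(
  targets=[
    {"dx": 0, "dy": 0, "dz": 0, "spin": 0, "grip": 10},
    {"dx": 0, "dy": 0, "dz": 0, "spin": 0, "grip": 10},
    {"dx": 0, "dy": 0, "dz": 0, "spin": 0, "grip": 10},
    {"dx": 0, "dy": 0, "dz": 0, "spin": 0, "grip": 10},
    {"dx": 0, "dy": 0, "dz": 0, "spin": 0, "grip": 10},
    {"dx": 0, "dy": 0, "dz": 1, "spin": 0, "grip": 10},
    {"dx": 0, "dy": 0, "dz": 3, "spin": 0, "grip": 10},
    {"dx": 0, "dy": 0, "dz": 6, "spin": 0, "grip": 10},
    {"dx": 0, "dy": 0, "dz": 9, "spin": 0, "grip": 10},
    {"dx": 0, "dy": 0, "dz": 11, "spin": 0, "grip": 10},
  ],
)

```text
time_s: 3.85
tcp_pos: [0.4954, -0.2083, 0.1276]
eef_rot: [-180.0, 0.2, 174.6]
contact_force: [-0.1, -0.6, 0.8]
gripper_width: 0.0088
```

Run:
```python
from h import *
s=r.get_state(); c=cal("wrist"); im=r.capture("wrist"); print(s["tcp_pos"],s["gripper_width"],s["contact_force"])
cv2.imwrite("pics/w2.png",cv2.resize(im[120:],(800,412),interpolation=cv2.INTER_CUBIC))
for n in ("cell_a","spent_cell"):
  for d in r.cut_out(n,"wrist"):
    y,x=np.nonzero(d["mask"]); ce=np.array([[x.mean(),y.mean()]])
    print(n,round(d["p"],2),np.round(d["extent"]),onz(ce,.022,c), d["mask"].sum())
```

```text
[ 0.49537128 -0.20829033  0.12755715] 0.008822559987543986 [-0.08310257 -0.63429829  0.84708421]
cell_a 0.9 [188.   4. 220.  73.] [[ 0.36942547 -0.23858735  0.022     ]] 1901
cell_a 0.89 [238. 149. 266. 202.] [[ 0.4942495 -0.2083774  0.022    ]] 1327
cell_a 0.82 [187. 157. 210. 208.] [[ 0.49475015 -0.26002808  0.022     ]] 1357
spent_cell 0.9 [132. 153. 163. 206.] [[ 0.48825015 -0.31128287  0.022     ]] 1372
```

View pics/w2.png

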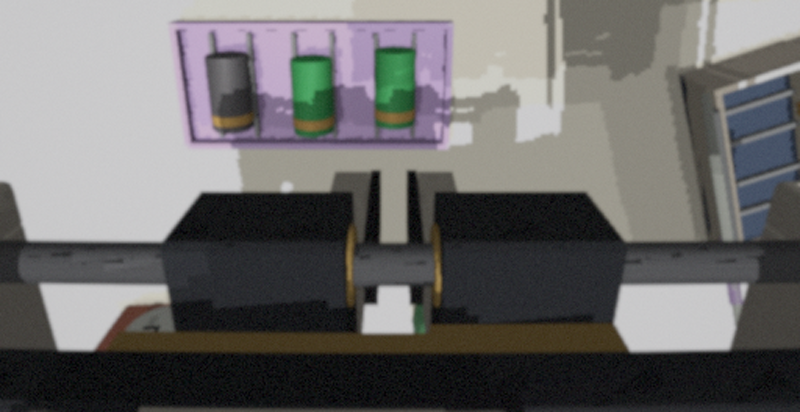

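The cell is still in place at (395,88) and the fingers closed above it. I'll retry about 7 mm deeper; the fingertips look thin enough to clear the rim.

Call:
servo_tool(
  targets=[
    {"dx": 0, "dy": 0, "dz": -2, "spin": 0, "grip": 38},
    {"dx": 0, "dy": 0, "dz": -4, "spin": 0, "grip": 38},
    {"dx": 0, "dy": 0, "dz": -7, "spin": 0, "grip": 38},
    {"dx": 0, "dy": 0, "dz": -9.5, "spin": 0, "grip": 38},
    {"dx": 0, "dy": 0, "dz": -10.8, "spin": 0, "grip": 38},
    {"dx": 0, "dy": 0, "dz": -11.3, "spin": 0, "grip": 38},
    {"dx": 0, "dy": 0, "dz": -11.6, "spin": 0, "grip": 38},
    {"dx": 0, "dy": 0, "dz": -11.9, "spin": 0, "grip": 38},
    {"dx": 0, "dy": 0, "dz": -11.9, "spin": 0, "grip": 38},
    {"dx": 0, "dy": 0, "dz": -11.9, "spin": 0, "grip": 38},
  ],
)

```text
time_s: 4.83
tcp_pos: [0.495, -0.208, 0.0057]
eef_rot: [-180.0, 0.1, 174.6]
contact_force: [0.8, -0.8, 0.0]
gripper_width: 0.0337
```

Call:
servo_tool(
  targets=[
    {"dx": 0, "dy": 0, "dz": 0, "spin": 0, "grip": 20},
    {"dx": 0, "dy": 0, "dz": 0, "spin": 0, "grip": 20},
    {"dx": 0, "dy": 0, "dz": 0, "spin": 0, "grip": 20},
    {"dx": 0, "dy": 0, "dz": 0, "spin": 0, "grip": 20},
    {"dx": 0, "dy": 0, "dz": 0, "spin": 0, "grip": 20},
    {"dx": 0, "dy": 0, "dz": 0, "spin": 0, "grip": 20},
    {"dx": 0, "dy": 0, "dz": 0.5, "spin": 0, "grip": 20},
    {"dx": 0, "dy": 0, "dz": 1, "spin": 0, "grip": 20},
    {"dx": 0, "dy": 0, "dz": 2, "spin": 0, "grip": 20},
    {"dx": 0, "dy": 0, "dz": 3, "spin": 0, "grip": 20},
  ],
)

```text
time_s: 5.67
tcp_pos: [0.4944, -0.208, 0.0359]
eef_rot: [-180.0, -0.0, 174.6]
contact_force: [-0.5, 0.3, 0.5]
gripper_width: 0.0176
```

Run:
```python
from h import *
s=r.get_state(); c=cal("wrist"); im=r.capture("wrist"); print(s["tcp_pos"],s["gripper_width"],s["contact_force"])
P=s["tcp_pos"]; print("tcp px",proj(P,c), "grasp",proj(P+[0,0,.0188],c),"crop TCP",(proj(P,c)-[0,120])*1.5625)
cv2.imwrite("pics/w3.png",cv2.resize(im[60:],(800,506),interpolation=cv2.INTER_CUBIC))
for n in ("cell_a","spent_cell"):
  for d in r.cut_out(n,"wrist"):
    y,x=np.nonzero(d["mask"]); ce=np.array([[x.mean(),y.mean()]])
    print(n,round(d["p"],2),np.round(d["extent"]),onz(ce,.022,c), d["mask"].sum())
```

```text
[ 0.4944265  -0.20802349  0.03592986] 0.01761579188571769 [-0.48528971  0.32680933  0.50733818]
tcp px [[252.65142206 221.56542341]] grasp [[252.72865652 234.5769622 ]] crop TCP [[394.76784696 158.69597408]]
cell_a 0.83 [236. 172. 273. 252.] [[ 0.49347837 -0.20828036  0.022     ]] 2600
cell_a 0.79 [159.   0. 205.  68.] [[ 0.37668625 -0.23842584  0.022     ]] 2804
spent_cell 0.76 [ 82. 182. 131. 258.] [[ 0.48562507 -0.31054613  0.022     ]] 2724
spent_cell 0.41 [500. 198. 511. 236.] [[ 0.5133564  -0.03019881  0.022     ]] 463
spent_cell 0.21 [233. 174. 272. 252.] [[ 0.4935908  -0.20827843  0.022     ]] 2647
```

View pics/w3.png

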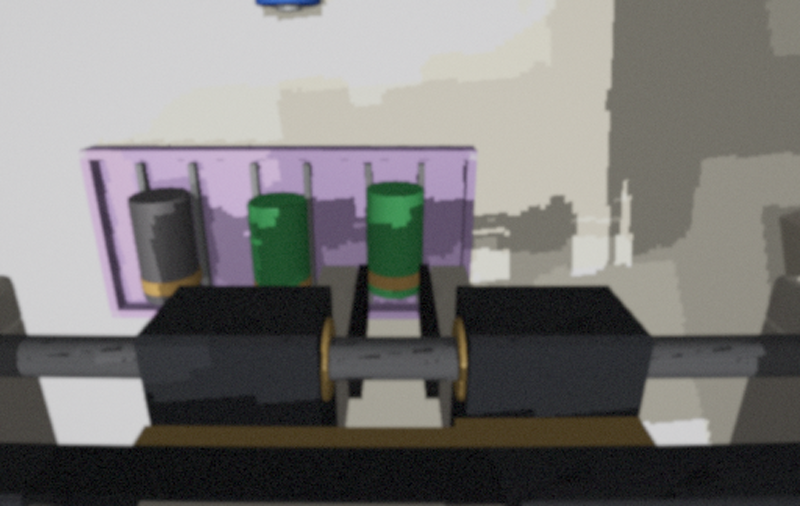

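The cell is still lying in the tray at (395,240), under the fingers. I'll go down again and close fully, then check the width before lifting.

Call:
servo_tool(
  targets=[
    {"dx": 0, "dy": 0, "dz": 0, "spin": 0, "grip": 38},
    {"dx": 0, "dy": 0, "dz": 0, "spin": 0, "grip": 38},
    {"dx": 0, "dy": 0, "dz": 0, "spin": 0, "grip": 38},
    {"dx": 0, "dy": 0, "dz": 0, "spin": 0, "grip": 38},
    {"dx": 0, "dy": 0, "dz": -1, "spin": 0, "grip": 38},
    {"dx": 0, "dy": 0, "dz": -2, "spin": 0, "grip": 38},
    {"dx": 0, "dy": 0, "dz": -2.9, "spin": 0, "grip": 38},
    {"dx": 0, "dy": 0, "dz": -2.9, "spin": 0, "grip": 38},
    {"dx": 0, "dy": 0, "dz": -2.9, "spin": 0, "grip": 38},
    {"dx": 0, "dy": 0, "dz": -2.9, "spin": 0, "grip": 38},
  ],
)

```text
time_s: 6.65
tcp_pos: [0.4944, -0.2081, 0.0057]
eef_rot: [-180.0, -0.0, 174.6]
contact_force: [-0.3, 0.3, 0.5]
gripper_width: 0.0336
```

Call:
servo_tool(
  targets=[
    {"dx": 0, "dy": 0, "dz": 0, "spin": 0, "grip": 0},
    {"dx": 0, "dy": 0, "dz": 0, "spin": 0, "grip": 0},
    {"dx": 0, "dy": 0, "dz": 0, "spin": 0, "grip": 0},
    {"dx": 0, "dy": 0, "dz": 0, "spin": 0, "grip": 0},
    {"dx": 0, "dy": 0, "dz": 0, "spin": 0, "grip": 0},
    {"dx": 0, "dy": 0, "dz": 0, "spin": 0, "grip": 0},
    {"dx": 0, "dy": 0, "dz": 0, "spin": 0, "grip": 0},
    {"dx": 0, "dy": 0, "dz": 0, "spin": 0, "grip": 0},
    {"dx": 0, "dy": 0, "dz": 0, "spin": 0, "grip": 0},
    {"dx": 0, "dy": 0, "dz": 0, "spin": 0, "grip": 0},
  ],
  squeeze=35,
)

```text
time_s: 7.48
tcp_pos: [0.4945, -0.208, 0.006]
eef_rot: [-180.0, -0.0, 174.6]
contact_force: [0.1, -0.5, 0.5]
gripper_width: 0.0002
```

Run:
```python
from h import *
s=r.get_state(); c=cal("wrist"); im=r.capture("wrist"); print(s["tcp_pos"],s["gripper_width"],s["contact_force"],s["time_s"])
P=s["tcp_pos"]; f=lambda q:(proj(q,c)-[100,120])*2.6
print("tcp",f(P),"up40",f(P+[0,0,.04]),"up80",f(P+[0,0,.08]),"x-25",f([.4694,-.208,.017]),f([.5194,-.208,.017]))
cv2.imwrite("pics/w4.png",cv2.resize(im[120:350,100:405],None,fx=2.6,fy=2.6,interpolation=cv2.INTER_CUBIC))
for n in ("cell_a","spent_cell"):
  for d in r.cut_out(n,"wrist"):
    y,x=np.nonzero(d["mask"]); ce=np.array([[x.mean(),y.mean()]])
    print(n,round(d["p"],2),np.round(d["extent"]),onz(ce,.022,c), d["mask"].sum())
```

```text
[ 0.49446793 -0.20801837  0.00597897] 0.00016965476672759687 [ 0.05809713 -0.49063546  0.50323216] 7.4833
tcp [[396.78434356 264.13279761]] up40 [[397.25725544 344.83139955]] up80 [[398.00448683 472.7753455 ]] x-25 [[386.58717869 183.38871986]] [[406.49409654 374.66965893]]
cell_a 0.91 [141.   1. 196.  64.] [[ 0.3805507  -0.23857772  0.022     ]] 3185
cell_a 0.66 [145. 197. 188. 243.] [[ 0.48154524 -0.25830228  0.022     ]] 1982
cell_a 0.59 [233. 190. 275. 246.] [[ 0.47970708 -0.2065517   0.022     ]] 1573
spent_cell 0.6 [ 56. 189. 114. 276.] [[ 0.48614655 -0.30978328  0.022     ]] 3735
```

View pics/w4.png

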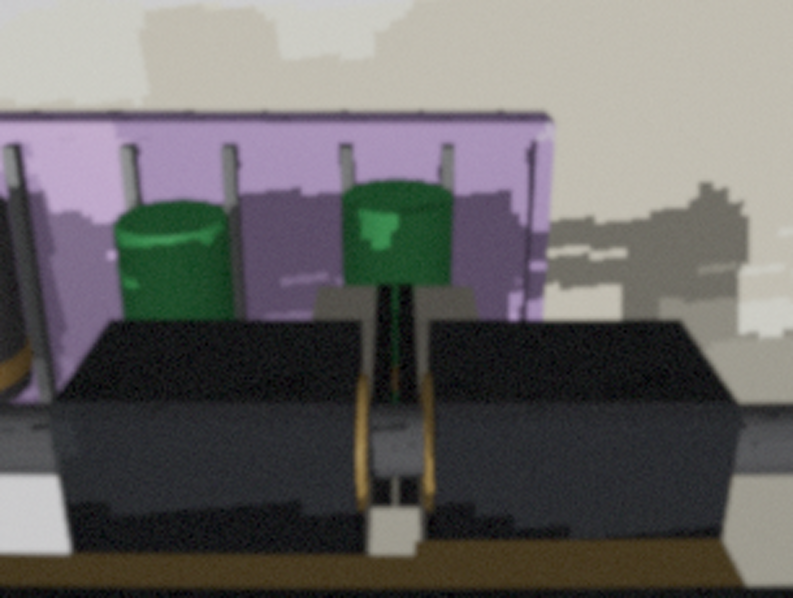

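The picture shows the closed fingertips at row 287, in front of and above the cell, whose top runs to (397,290). By the calibration, the reported TCP should appear at row 264. The ray geometry and the closure to 0 mm both mean the real tips sit about 25–32 mm higher than reported. I'll go lower and watch the force.

Call:
servo_tool(
  targets=[
    {"dx": 0, "dy": 0, "dz": 0, "spin": 0, "grip": 39},
    {"dx": 0, "dy": 0, "dz": 0, "spin": 0, "grip": 39},
    {"dx": 0, "dy": 0, "dz": 0, "spin": 0, "grip": 39},
    {"dx": 0, "dy": 0, "dz": 0, "spin": 0, "grip": 39},
    {"dx": 0, "dy": 0, "dz": 0, "spin": 0, "grip": 39},
    {"dx": 0, "dy": 0, "dz": -0.5, "spin": 0, "grip": 39},
    {"dx": 0, "dy": 0, "dz": -1, "spin": 0, "grip": 39},
    {"dx": 0, "dy": 0, "dz": -1.5, "spin": 0, "grip": 39},
    {"dx": 0, "dy": 0, "dz": -1.8, "spin": 0, "grip": 39},
    {"dx": 0, "dy": 0, "dz": -1.8, "spin": 0, "grip": 39},
  ],
)

```text
time_s: 8.47
tcp_pos: [0.4937, -0.2079, -0.0131]
eef_rot: [-180.0, -0.1, 174.6]
contact_force: [0.2, -0.8, 0.1]
gripper_width: 0.0343
```

Call:
servo_tool(
  targets=[
    {"dx": 0, "dy": 0, "dz": -0.3, "spin": 0, "grip": 39},
    {"dx": 0, "dy": 0, "dz": -0.3, "spin": 0, "grip": 39},
    {"dx": 0, "dy": 0, "dz": -0.3, "spin": 0, "grip": 10},
    {"dx": 0, "dy": 0, "dz": -0.3, "spin": 0, "grip": 10},
    {"dx": 0, "dy": 0, "dz": -0.3, "spin": 0, "grip": 10},
    {"dx": 0, "dy": 0, "dz": -0.3, "spin": 0, "grip": 10},
    {"dx": 0, "dy": 0, "dz": -0.3, "spin": 0, "grip": 10},
    {"dx": 0, "dy": 0, "dz": -0.3, "spin": 0, "grip": 10},
    {"dx": 0, "dy": 0, "dz": -0.3, "spin": 0, "grip": 10},
    {"dx": 0, "dy": 0, "dz": -0.3, "spin": 0, "grip": 10},
  ],
  squeeze=20,
)

```text
time_s: 9.3
tcp_pos: [0.4945, -0.208, -0.015]
eef_rot: [180.0, 0.0, 174.6]
contact_force: [-0.4, 0.4, 0.8]
gripper_width: 0.0255
```

Gripped at 25.5 mm. Lifting, then carrying it over the case, turned to its axis.

Call:
servo_tool(
  targets=[
    {"dx": 0, "dy": 0, "dz": 1, "spin": 0, "grip": 10},
    {"dx": 0, "dy": 0, "dz": 3, "spin": 0, "grip": 10},
    {"dx": 0, "dy": 0, "dz": 6, "spin": 0, "grip": 10},
    {"dx": 0, "dy": 0, "dz": 9, "spin": 0.1, "grip": 10},
    {"dx": 1, "dy": 0, "dz": 12, "spin": 0.22, "grip": 10},
    {"dx": 2, "dy": 2, "dz": 14.5, "spin": 0.34, "grip": 10},
    {"dx": 3, "dy": 4.5, "dz": 14.5, "spin": 0.46, "grip": 10},
    {"dx": 4, "dy": 7, "dz": 14.5, "spin": 0.58, "grip": 10},
    {"dx": 5, "dy": 9.5, "dz": 14.5, "spin": 0.7, "grip": 10},
    {"dx": 6, "dy": 12, "dz": 14.5, "spin": 0.82, "grip": 10},
  ],
)

```text
time_s: 10.13
tcp_pos: [0.5548, -0.0869, 0.1312]
eef_rot: [-180.0, 0.1, -138.1]
contact_force: [0.5, -0.6, -0.3]
gripper_width: 0.0251
```

Call:
servo_tool(
  targets=[
    {"dx": 0.5, "dy": 2.5, "dz": 0, "spin": 0.12, "grip": 10},
    {"dx": 1, "dy": 5, "dz": 0, "spin": 0.24, "grip": 10},
    {"dx": 2, "dy": 7.5, "dz": 0, "spin": 0.36, "grip": 10},
    {"dx": 3, "dy": 9.5, "dz": 0, "spin": 0.48, "grip": 10},
    {"dx": 4, "dy": 12, "dz": 0, "spin": 0.6, "grip": 10},
    {"dx": 4, "dy": 12.6, "dz": 0, "spin": 0.72, "grip": 10},
    {"dx": 4, "dy": 12.6, "dz": 0, "spin": 0.84, "grip": 10},
    {"dx": 4, "dy": 12.6, "dz": 0, "spin": 0.96, "grip": 10},
    {"dx": 4, "dy": 12.6, "dz": 0, "spin": 1.08, "grip": 10},
    {"dx": 4, "dy": 12.6, "dz": 0, "spin": 1.1, "grip": 10},
  ],
)

```text
time_s: 10.97
tcp_pos: [0.5944, 0.0381, 0.1307]
eef_rot: [-180.0, 0.0, -75.0]
contact_force: [0.8, 0.3, -0.0]
gripper_width: 0.0256
```

Run:
```python
from h import *
im=r.capture("top");im=r.capture("top")
s=r.get_state(); c=cal("wrist"); im=r.capture("wrist"); print(s["tcp_pos"],s["eef_rot"],s["gripper_width"],s["time_s"],s["joints"])
np.savez("w5.npz",K=c[0],k=c[1],E=c[2]);
# draw predicted case outline: rim inner rectangle, bays
b=cv2.resize(im,(800,600),interpolation=cv2.INTER_CUBIC)
q=[.56809,.03094,-1.31938]
for L in ([.031,.068,.039],[.031,-.068,.039],[-.031,-.068,.039],[-.031,.068,.039],[-.096,.072,.002],[-.096,-.072,.002]):
    p=proj(T(q,L),c)[0]*1.5625; print(L,np.round(p)); 
    if 0<p[0]<800 and 0<p[1]<600: cv2.circle(b,(int(p[0]),int(p[1])),2,(0,0,255),-1)
cv2.imwrite("pics/w5.png",b)
```

```text
[0.59444115 0.03799797 0.13053044] [-1.79979155e+02  3.07179973e-03 -7.55462403e+01] 0.024884517724763276 11.0667 [ 2.24412376e+01  1.61122283e+01 -1.50213158e+01 -1.70036982e-04
 -5.88453867e+01 -7.98739053e+00]
[0.031, 0.068, 0.039] [323. 233.]
[0.031, -0.068, 0.039] [559. 233.]
[-0.031, -0.068, 0.039] [549. 333.]
[-0.031, 0.068, 0.039] [328. 333.]
[-0.096, 0.072, 0.002] [332. 397.]
[-0.096, -0.072, 0.002] [530. 396.]
```

View pics/w5.png

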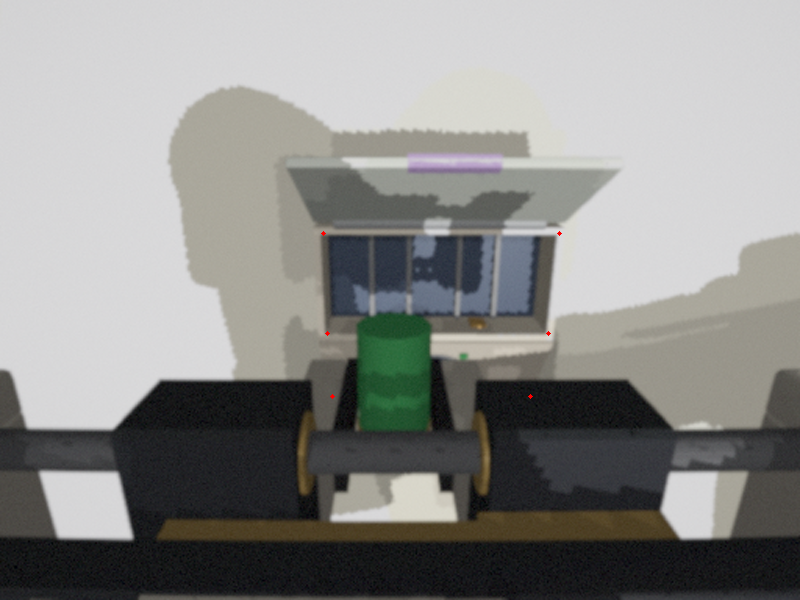

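The case model's red points match the inner rim at (324,235), (556,235), (548,334) and (327,334). The cell hangs over the left bay, whose ribs are at 372 and 409. Lowering it.

Call:
servo_tool(
  targets=[
    {"dx": 0.1, "dy": 0, "dz": -2, "spin": 0, "grip": 10},
    {"dx": 0.1, "dy": 0, "dz": -5, "spin": 0, "grip": 10},
    {"dx": 0.1, "dy": 0, "dz": -8, "spin": 0, "grip": 10},
    {"dx": 0.1, "dy": 0, "dz": -10.5, "spin": 0, "grip": 10},
    {"dx": 0.1, "dy": 0, "dz": -12, "spin": 0, "grip": 10},
    {"dx": 0.1, "dy": 0, "dz": -13, "spin": 0, "grip": 10},
    {"dx": 0.1, "dy": 0, "dz": -13.6, "spin": 0, "grip": 10},
    {"dx": 0.1, "dy": 0, "dz": -14, "spin": 0, "grip": 10},
    {"dx": 0.1, "dy": 0, "dz": -14.1, "spin": 0, "grip": 10},
    {"dx": 0.1, "dy": 0, "dz": -14.1, "spin": 0, "grip": 10},
  ],
)

```text
time_s: 11.95
tcp_pos: [0.5961, 0.0382, -0.0103]
eef_rot: [-179.9, 0.0, -75.4]
contact_force: [0.3, -0.2, -0.5]
gripper_width: 0.0253
```

Call:
servo_tool(
  targets=[
    {"dx": 0, "dy": 0, "dz": 0, "spin": 0, "grip": 39},
    {"dx": 0, "dy": 0, "dz": 0, "spin": 0, "grip": 39},
    {"dx": 0, "dy": 0, "dz": 0, "spin": 0, "grip": 39},
    {"dx": 0, "dy": 0, "dz": 0, "spin": 0, "grip": 39},
    {"dx": 0, "dy": 0, "dz": 1, "spin": 0, "grip": 39},
    {"dx": 0, "dy": 0, "dz": 3, "spin": 0, "grip": 39},
    {"dx": 0, "dy": 0, "dz": 6, "spin": 0, "grip": 39},
    {"dx": 0, "dy": 0, "dz": 9, "spin": 0, "grip": 39},
    {"dx": 0, "dy": 0, "dz": 12, "spin": 0, "grip": 39},
    {"dx": 0, "dy": 0, "dz": 14, "spin": 0, "grip": 39},
  ],
)

```text
time_s: 12.78
tcp_pos: [0.5966, 0.0381, 0.1332]
eef_rot: [-179.8, -0.0, -75.4]
contact_force: [0.2, 0.6, 0.2]
gripper_width: 0.0346
```

Run:
```python
from h import *
s=r.get_state(); c=cal("wrist"); im=r.capture("wrist"); print(s["tcp_pos"],s["eef_rot"],s["gripper_width"],s["time_s"])
cv2.imwrite("pics/w6.png",cv2.resize(im,(800,600)))
q=[.56809,.03094,-1.31938]; b=T(q,[[0,-.028,.021],[0,.028,.021]]); print("bays",b)
for n in ("cell_a",):
  for d in r.cut_out(n,"wrist"):
    y,x=np.nonzero(d["mask"]); ce=np.array([[x.mean(),y.mean()]])
    print(n,round(d["p"],2),np.round(d["extent"]),onz(ce,.026,c), d["mask"].sum())
```

```text
[0.59657049 0.03811891 0.13321072] [-1.79780194e+02 -1.30715005e-02 -7.53648658e+01] 0.03460284117662455 12.7833
bays [[0.54097029 0.02397427 0.021     ]
 [0.59520971 0.03790573 0.021     ]]
cell_a 0.85 [240. 151. 269. 200.] [[0.59693517 0.0368386  0.026     ]] 1343
```

The first cell reads (0.597, 0.037), within 2 mm of its bay. Going for the second.

Call:
servo_tool(
  targets=[
    {"dx": -0.5, "dy": -2, "dz": 0, "spin": 0.1, "grip": 39},
    {"dx": -1.5, "dy": -5, "dz": 0, "spin": 0.22, "grip": 39},
    {"dx": -2.8, "dy": -8.5, "dz": 0, "spin": 0.34, "grip": 39},
    {"dx": -4, "dy": -12, "dz": 0, "spin": 0.46, "grip": 39},
    {"dx": -5.2, "dy": -15.5, "dz": 0, "spin": 0.58, "grip": 39},
    {"dx": -6.4, "dy": -19, "dz": 0, "spin": 0.7, "grip": 39},
    {"dx": -7.6, "dy": -22.5, "dz": 0, "spin": 0.82, "grip": 39},
    {"dx": -8.8, "dy": -26, "dz": 0, "spin": 0.94, "grip": 39},
    {"dx": -9.8, "dy": -29, "dz": 0, "spin": 1.06, "grip": 39},
    {"dx": -10.2, "dy": -29.8, "dz": 0, "spin": 1.18, "grip": 39},
  ],
)

```text
time_s: 13.72
tcp_pos: [0.4916, -0.2631, 0.129]
eef_rot: [180.0, 0.0, -7.6]
contact_force: [-0.4, 1.0, -0.5]
gripper_width: 0.0342
```

Call:
servo_tool(
  targets=[
    {"dx": 0, "dy": 0, "dz": -2, "spin": 0.042, "grip": 39},
    {"dx": 0, "dy": 0, "dz": -5, "spin": 0.042, "grip": 39},
    {"dx": 0, "dy": 0, "dz": -7, "spin": 0.042, "grip": 39},
    {"dx": 0, "dy": 0, "dz": -8, "spin": 0.042, "grip": 39},
    {"dx": 0, "dy": 0, "dz": -8, "spin": 0.042, "grip": 39},
    {"dx": 0, "dy": 0, "dz": -8, "spin": 0.042, "grip": 39},
    {"dx": 0, "dy": 0, "dz": -8, "spin": 0.042, "grip": 39},
    {"dx": 0, "dy": 0, "dz": -8, "spin": 0.042, "grip": 39},
    {"dx": 0, "dy": 0, "dz": -8, "spin": 0.042, "grip": 39},
    {"dx": 0, "dy": 0, "dz": -8, "spin": 0.042, "grip": 39},
  ],
)

```text
time_s: 14.55
tcp_pos: [0.4941, -0.26, 0.0499]
eef_rot: [180.0, -0.1, -5.4]
contact_force: [0.2, 0.3, -0.2]
gripper_width: 0.0338
```

Run:
```python
from h import *
s=r.get_state(); c=cal("wrist"); im=r.capture("wrist"); print(s["tcp_pos"],s["eef_rot"],s["gripper_width"],s["time_s"])
cv2.imwrite("pics/w7.png",cv2.resize(im,(800,600)))
for n in ("cell_a","spent_cell"):
  for d in r.cut_out(n,"wrist"):
    y,x=np.nonzero(d["mask"]); ce=np.array([[x.mean(),y.mean()]])
    print(n,round(d["p"],2),np.round(d["extent"]),onz(ce,.022,c), d["mask"].sum())
```

```text
[ 0.49406697 -0.26002231  0.04989902] [ 1.79992972e+02 -9.12065131e-02 -5.36130199e+00] 0.033812556208086736 14.55
cell_a 0.96 [234. 172. 268. 242.] [[ 0.49737541 -0.26059295  0.022     ]] 2381
cell_a 0.79 [225. 304. 259. 334.] [[ 0.39424744 -0.2420964   0.022     ]] 771
spent_cell 0.75 [302. 172. 341. 244.] [[ 0.49159539 -0.31203034  0.022     ]] 2300
```

Call:
servo_tool(
  targets=[
    {"dx": 0.2, "dy": 0, "dz": -2, "spin": 0, "grip": 39},
    {"dx": 0.2, "dy": 0, "dz": -4, "spin": 0, "grip": 39},
    {"dx": 0.2, "dy": 0, "dz": -5.5, "spin": 0, "grip": 39},
    {"dx": 0.2, "dy": 0, "dz": -6.2, "spin": 0, "grip": 39},
    {"dx": 0.2, "dy": 0, "dz": -6.5, "spin": 0, "grip": 39},
    {"dx": 0.2, "dy": 0, "dz": -6.5, "spin": 0, "grip": 39},
    {"dx": 0.2, "dy": 0, "dz": -6.5, "spin": 0, "grip": 10},
    {"dx": 0.2, "dy": 0, "dz": -6.5, "spin": 0, "grip": 10},
    {"dx": 0.2, "dy": 0, "dz": -6.5, "spin": 0, "grip": 10},
    {"dx": 0.2, "dy": 0, "dz": -6.5, "spin": 0, "grip": 10},
  ],
)

```text
time_s: 15.53
tcp_pos: [0.4962, -0.2602, -0.0151]
eef_rot: [180.0, -0.1, -5.4]
contact_force: [-0.2, -0.5, 2.8]
gripper_width: 0.0253
```

Call:
servo_tool(
  targets=[
    {"dx": 0, "dy": 0, "dz": 0, "spin": 0, "grip": 10},
    {"dx": 0, "dy": 0, "dz": 0, "spin": 0, "grip": 10},
    {"dx": 0, "dy": 0, "dz": 1, "spin": 0, "grip": 10},
    {"dx": 0, "dy": 0, "dz": 3, "spin": 0, "grip": 10},
    {"dx": 0, "dy": 0, "dz": 6, "spin": 0, "grip": 10},
    {"dx": 0, "dy": 0, "dz": 9, "spin": 0, "grip": 10},
    {"dx": 0, "dy": 0, "dz": 12, "spin": -0.1, "grip": 10},
    {"dx": 0, "dy": 1, "dz": 14.5, "spin": -0.2, "grip": 10},
    {"dx": 0, "dy": 3.5, "dz": 14.5, "spin": -0.32, "grip": 10},
    {"dx": 0, "dy": 6, "dz": 14.5, "spin": -0.44, "grip": 10},
  ],
)

```text
time_s: 16.37
tcp_pos: [0.4961, -0.1999, 0.1313]
eef_rot: [-179.9, -0.2, -31.0]
contact_force: [0.0, 1.6, -1.9]
gripper_width: 0.0254
```

Call:
servo_tool(
  targets=[
    {"dx": 0.4, "dy": 2.5, "dz": 0, "spin": -0.1, "grip": 10},
    {"dx": 0.9, "dy": 5, "dz": 0, "spin": -0.2, "grip": 10},
    {"dx": 1.5, "dy": 8, "dz": 0, "spin": -0.3, "grip": 10},
    {"dx": 2.1, "dy": 11, "dz": 0, "spin": -0.4, "grip": 10},
    {"dx": 2.7, "dy": 14, "dz": 0, "spin": -0.5, "grip": 10},
    {"dx": 3.3, "dy": 17, "dz": 0, "spin": -0.6, "grip": 10},
    {"dx": 3.9, "dy": 19.5, "dz": 0, "spin": -0.7, "grip": 10},
    {"dx": 4.4, "dy": 21.5, "dz": 0, "spin": -0.778, "grip": 10},
    {"dx": 4.6, "dy": 22.4, "dz": 0, "spin": -0.778, "grip": 10},
    {"dx": 4.6, "dy": 22.4, "dz": 0, "spin": -0.778, "grip": 10},
  ],
)

```text
time_s: 17.2
tcp_pos: [0.5416, 0.0256, 0.1292]
eef_rot: [180.0, 0.0, -75.0]
contact_force: [-0.4, 0.7, -0.1]
gripper_width: 0.0252
```

Call:
servo_tool(
  targets=[
    {"dx": 0, "dy": 0, "dz": 0, "spin": 0, "grip": 10},
    {"dx": 0, "dy": 0, "dz": -3, "spin": 0, "grip": 10},
    {"dx": 0, "dy": 0, "dz": -5, "spin": 0, "grip": 10},
    {"dx": 0, "dy": 0, "dz": -6, "spin": 0, "grip": 10},
    {"dx": 0, "dy": 0, "dz": -6, "spin": 0, "grip": 10},
    {"dx": 0, "dy": 0, "dz": -6, "spin": 0, "grip": 10},
    {"dx": 0, "dy": 0, "dz": -6, "spin": 0, "grip": 10},
    {"dx": 0, "dy": 0, "dz": -6, "spin": 0, "grip": 10},
    {"dx": 0, "dy": 0, "dz": -6, "spin": 0, "grip": 10},
    {"dx": 0, "dy": 0, "dz": -6, "spin": 0, "grip": 10},
  ],
)

```text
time_s: 18.03
tcp_pos: [0.5419, 0.0241, 0.0698]
eef_rot: [-179.9, 0.0, -75.2]
contact_force: [0.3, 0.5, -0.6]
gripper_width: 0.0252
```

Run:
```python
from h import *
s=r.get_state(); c=cal("wrist"); im=r.capture("wrist"); print(s["tcp_pos"],s["eef_rot"],s["gripper_width"],s["time_s"])
b=cv2.resize(im,(800,600),interpolation=cv2.INTER_CUBIC)
q=[.56809,.03094,-1.31938]
for L in ([.031,.068,.039],[.031,-.068,.039],[-.031,-.068,.039],[-.031,.068,.039],[.025,.028,.021],[.031,-.028,.008]):
    p=proj(T(q,L),c)[0]*1.5625; cv2.circle(b,(int(p[0]),int(p[1])),2,(0,0,255),-1)
cv2.imwrite("pics/w8.png",b)
```

```text
[0.54193275 0.024116   0.06979894] [-1.79921627e+02  7.30838445e-03 -7.51549747e+01] 0.02523614864332039 18.0333
```

View pics/w8.png

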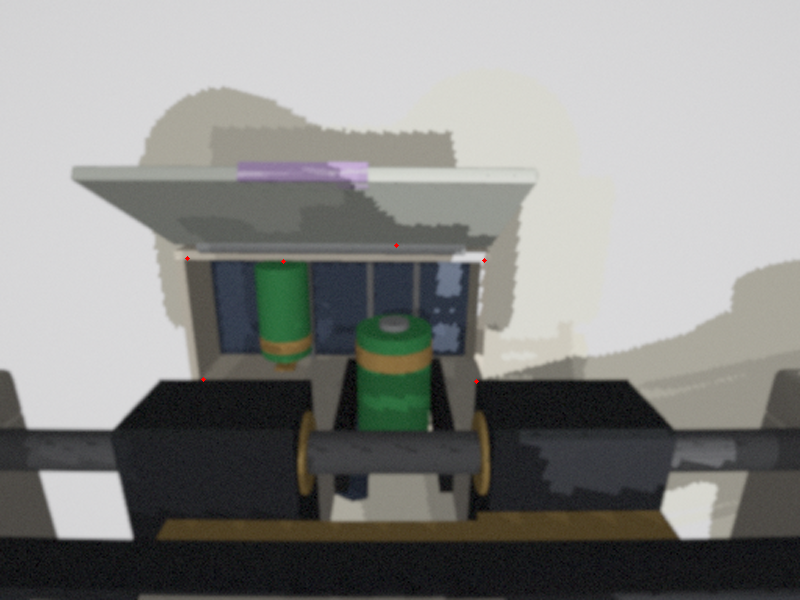

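The first cell lies in its bay at (285,310), and the second hangs over the bay with ribs at 371 and 417. The rim points match. Lowering, then release.

Call:
servo_tool(
  targets=[
    {"dx": 0, "dy": 0, "dz": -2, "spin": 0, "grip": 10},
    {"dx": 0, "dy": 0, "dz": -4, "spin": 0, "grip": 10},
    {"dx": 0, "dy": 0, "dz": -6, "spin": 0, "grip": 10},
    {"dx": 0, "dy": 0, "dz": -7, "spin": 0, "grip": 10},
    {"dx": 0, "dy": 0, "dz": -7.6, "spin": 0, "grip": 10},
    {"dx": 0, "dy": 0, "dz": -8, "spin": 0, "grip": 10},
    {"dx": 0, "dy": 0, "dz": -8, "spin": 0, "grip": 10},
    {"dx": 0, "dy": 0, "dz": -8, "spin": 0, "grip": 10},
    {"dx": 0, "dy": 0, "dz": -8, "spin": 0, "grip": 38},
    {"dx": 0, "dy": 0, "dz": -8, "spin": 0, "grip": 38},
  ],
)

```text
time_s: 18.92
tcp_pos: [0.5421, 0.0242, -0.0103]
eef_rot: [-179.9, 0.0, -75.2]
contact_force: [-0.6, 0.2, -0.4]
gripper_width: 0.0316
```

Call:
servo_tool(
  targets=[
    {"dx": 0, "dy": 0, "dz": 0, "spin": 0, "grip": 38},
    {"dx": 0, "dy": 0, "dz": 0, "spin": 0, "grip": 38},
    {"dx": 0, "dy": 0, "dz": 1, "spin": 0, "grip": 38},
    {"dx": 0, "dy": 0, "dz": 3, "spin": 0, "grip": 38},
    {"dx": 0, "dy": 0, "dz": 6, "spin": 0, "grip": 38},
    {"dx": 0, "dy": 0, "dz": 9, "spin": 0, "grip": 0},
    {"dx": 0, "dy": 0, "dz": 12, "spin": 0, "grip": 0},
    {"dx": 0, "dy": 0, "dz": 15, "spin": 0, "grip": 0},
    {"dx": 0, "dy": 0, "dz": 17, "spin": 0, "grip": 0},
    {"dx": 0, "dy": 0, "dz": 17, "spin": 0, "grip": 0},
  ],
)

```text
time_s: 19.75
tcp_pos: [0.5442, 0.0245, 0.165]
eef_rot: [-179.5, -0.0, -75.1]
contact_force: [0.3, 0.1, 0.3]
gripper_width: 0.0054
```

Run:
```python
from h import *
s=r.get_state(); c=cal("wrist"); im=r.capture("wrist"); print(s["tcp_pos"],s["eef_rot"],s["gripper_width"],s["time_s"],s["joints"])
cv2.imwrite("pics/w9.png",cv2.resize(im,(800,600)))
for d in r.cut_out("cell_a","wrist"):
    y,x=np.nonzero(d["mask"]); ce=np.array([[x.mean(),y.mean()]])
    print(round(d["p"],2),np.round(d["extent"]),onz(ce,.026,c), d["mask"].sum())
# knob geometry
q=[.56809,.03094,-1.31938]; a=.55
t=r.capture("top"); ct=cal("top")
for k in r.cut_out("knob","top")[:1]: print("knob mask",k["p"],k["extent"])
f=lambda X:(proj(T(q,X),ct)[0]+.4-[190,120])*3.636
# face point at x=-66: z = 39-(30)*tan
for y in (-.01,0,.01):
    z=.039-.03*np.tan(a); F=np.array([-.066,y,z]); n=np.array([-np.sin(a),0,np.cos(a)])
    print("face",np.round(f(F)),"tip36",np.round(f(F+.036*n)),"world grip",T(q,F+.028*n))
```

```text
[0.54423215 0.02452016 0.16500029] [-1.79499754e+02 -1.27715223e-02 -7.51162144e+01] 0.005416830308374806 19.75 [ 23.26159308   9.42445337 -19.0517651    0.09775019 -61.03076916
  -8.42472813]
0.69 [242. 145. 264. 194.] [[0.54274562 0.02357766 0.026     ]] 1124
0.61 [191. 142. 217. 190.] [[0.59639049 0.03652002 0.026     ]] 1108
knob mask 0.5 [204.3, 178.4, 223.7, 192.7]
face [100. 251.] tip36 [ 75. 249.] world grip [[0.53834428 0.10655239 0.04447753]]
face [ 97. 239.] tip36 [ 72. 237.] world grip [[0.54802989 0.10904015 0.04447753]]
face [ 94. 227.] tip36 [ 69. 225.] world grip [[0.5577155  0.11152791 0.04447753]]
```

Both cells read within 2 mm of their bay points: (0.543, 0.024) and (0.596, 0.037). Next I'll move behind the flap with the fingers closed.

Call:
servo_tool(
  targets=[
    {"dx": 1, "dy": -2, "dz": 0, "spin": 0, "grip": 0},
    {"dx": 2.5, "dy": -5, "dz": 0, "spin": 0, "grip": 0},
    {"dx": 4, "dy": -8, "dz": 0, "spin": 0, "grip": 0},
    {"dx": 5.4, "dy": -11, "dz": 0, "spin": 0, "grip": 0},
    {"dx": 5.4, "dy": -11, "dz": -2, "spin": 0, "grip": 0},
    {"dx": 5.4, "dy": -11, "dz": -5, "spin": 0, "grip": 0},
    {"dx": 5.4, "dy": -11, "dz": -8, "spin": 0, "grip": 0},
    {"dx": 5.4, "dy": -11, "dz": -10, "spin": 0, "grip": 0},
    {"dx": 5.4, "dy": -11, "dz": -10.5, "spin": 0, "grip": 0},
    {"dx": 5.4, "dy": -11, "dz": -10.5, "spin": 0, "grip": 0},
  ],
)

```text
time_s: 20.78
tcp_pos: [0.5936, -0.0864, 0.0515]
eef_rot: [179.7, 0.0, -75.2]
contact_force: [-0.1, 0.5, 0.9]
gripper_width: 0.0006
```

Call:
servo_tool(
  targets=[
    {"dx": -0.1, "dy": 0.6, "dz": 0.3, "spin": 0, "grip": 0},
    {"dx": -0.2, "dy": 1.2, "dz": 0.6, "spin": 0, "grip": 0},
    {"dx": -0.4, "dy": 1.9, "dz": 0.9, "spin": 0, "grip": 0},
    {"dx": -0.6, "dy": 2.6, "dz": 1.2, "spin": 0, "grip": 0},
    {"dx": -0.8, "dy": 3.3, "dz": 1.4, "spin": 0, "grip": 0},
    {"dx": -1, "dy": 4, "dz": 1.5, "spin": 0, "grip": 0},
    {"dx": -1.1, "dy": 4.7, "dz": 1.5, "spin": 0, "grip": 0},
    {"dx": -1.3, "dy": 5.3, "dz": 1.5, "spin": 0, "grip": 0},
    {"dx": -1.5, "dy": 6, "dz": 1.5, "spin": 0, "grip": 0},
    {"dx": -1.7, "dy": 6.6, "dz": 1.5, "spin": 0, "grip": 0},
  ],
)

```text
time_s: 21.62
tcp_pos: [0.5781, -0.0192, 0.0687]
eef_rot: [180.0, 0.0, -75.2]
contact_force: [1.4, -0.7, -0.1]
gripper_width: 0.0003
```

Call:
servo_tool(
  targets=[
    {"dx": -0.1, "dy": 0.5, "dz": 0.1, "spin": 0, "grip": 0},
    {"dx": -0.25, "dy": 1, "dz": 0.2, "spin": 0, "grip": 0},
    {"dx": -0.4, "dy": 1.6, "dz": 0.2, "spin": 0, "grip": 0},
    {"dx": -0.55, "dy": 2.1, "dz": 0.2, "spin": 0, "grip": 0},
    {"dx": -0.7, "dy": 2.7, "dz": 0, "spin": 0, "grip": 0},
    {"dx": -0.8, "dy": 3.2, "dz": -0.2, "spin": 0, "grip": 0},
    {"dx": -0.95, "dy": 3.7, "dz": -0.5, "spin": 0, "grip": 0},
    {"dx": -1.1, "dy": 4.2, "dz": -0.9, "spin": 0, "grip": 0},
    {"dx": -1.2, "dy": 4.7, "dz": -1.4, "spin": 0, "grip": 0},
    {"dx": -1.3, "dy": 5.1, "dz": -2, "spin": 0, "grip": 0},
  ],
)

```text
time_s: 22.45
tcp_pos: [0.5656, 0.0317, 0.0486]
eef_rot: [-180.0, 0.0, -75.1]
contact_force: [0.3, 0.1, 0.2]
gripper_width: 0.0004
```

Call:
servo_tool(
  targets=[
    {"dx": -0.1, "dy": 0.3, "dz": -0.4, "spin": 0, "grip": 0},
    {"dx": -0.2, "dy": 0.6, "dz": -0.8, "spin": 0, "grip": 0},
    {"dx": -0.25, "dy": 0.9, "dz": -1.2, "spin": 0, "grip": 0},
    {"dx": -0.3, "dy": 1.1, "dz": -1.6, "spin": 0, "grip": 0},
    {"dx": -0.3, "dy": 1.3, "dz": -2, "spin": 0, "grip": 0},
    {"dx": -0.3, "dy": 1.3, "dz": -2.4, "spin": 0, "grip": 0},
    {"dx": -0.3, "dy": 1.3, "dz": -2.7, "spin": 0, "grip": 0},
    {"dx": -0.3, "dy": 1.3, "dz": -2.9, "spin": 0, "grip": 0},
    {"dx": -0.3, "dy": 1.3, "dz": -3, "spin": 0, "grip": 0},
    {"dx": -0.3, "dy": 1.3, "dz": -3, "spin": 0, "grip": 0},
  ],
)

```text
time_s: 23.28
tcp_pos: [0.5624, 0.0439, 0.0188]
eef_rot: [180.0, -0.0, -75.2]
contact_force: [0.1, 0.1, -0.5]
gripper_width: 0.0006
```

Run:
```python
from h import *
s=r.get_state(); im=r.capture("wrist"); b=r.capture("scene"); print(s["tcp_pos"],s["contact_force"])
o=np.zeros((600,800,3),np.uint8); o[:300,:400]=cv2.resize(im,(400,300)); 
o[:,400:]=cv2.resize(b[130:250,235:315],(400,600),interpolation=cv2.INTER_CUBIC)
cv2.imwrite("pics/f1.png",o)
```

```text
[0.56239472 0.04385456 0.01875484] [ 0.06016828  0.09982455 -0.49089632]
```

View pics/f1.png

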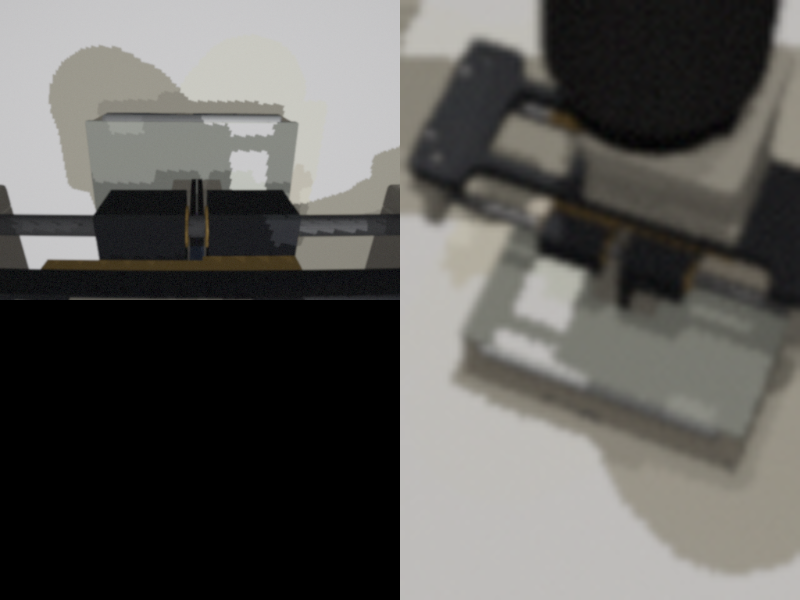

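The flap is now almost flat over the bays, in the wrist view at (195,150) and the scene view at (620,360). I'll press on until the force shows the stop.

Call:
servo_tool(
  targets=[
    {"dx": 0, "dy": 0, "dz": -0.1, "spin": 0, "grip": 0},
    {"dx": 0, "dy": 0, "dz": -0.2, "spin": 0, "grip": 0},
    {"dx": 0, "dy": 0, "dz": -0.2, "spin": 0, "grip": 0},
    {"dx": 0, "dy": 0, "dz": -0.3, "spin": 0, "grip": 0},
    {"dx": 0, "dy": 0, "dz": -0.3, "spin": 0, "grip": 0},
    {"dx": 0, "dy": 0, "dz": -0.4, "spin": 0, "grip": 0},
    {"dx": 0, "dy": 0, "dz": -0.4, "spin": 0, "grip": 0},
    {"dx": 0, "dy": 0, "dz": -0.4, "spin": 0, "grip": 0},
    {"dx": 0, "dy": 0, "dz": -0.4, "spin": 0, "grip": 0},
    {"dx": 0, "dy": 0, "dz": -0.4, "spin": 0, "grip": 0},
  ],
)

```text
time_s: 24.22
tcp_pos: [0.5627, 0.044, 0.0161]
eef_rot: [-180.0, -0.0, -75.1]
contact_force: [-3.5, 1.3, 11.7]
gripper_width: 0.0007
```

The force rose to 12 N at reported z = 0.016, so the flap is on its stop. That puts the real tips 28.5 mm above the reported TCP. Next I'll lift and move beside the knob.

Call:
servo_tool(
  targets=[
    {"dx": 0, "dy": 0, "dz": 1.5, "spin": 0, "grip": 0},
    {"dx": 0, "dy": 0, "dz": 4, "spin": 0, "grip": 0},
    {"dx": 0, "dy": 0, "dz": 7, "spin": 0, "grip": 0},
    {"dx": -1, "dy": 1, "dz": 10, "spin": 0, "grip": 0},
    {"dx": -3, "dy": 2.5, "dz": 10, "spin": 0, "grip": 0},
    {"dx": -5, "dy": 4, "dz": 10, "spin": 0, "grip": 0},
    {"dx": -6.9, "dy": 5.5, "dz": 10, "spin": 0, "grip": 0},
    {"dx": -6.9, "dy": 5.5, "dz": 10, "spin": 0, "grip": 0},
    {"dx": -6.9, "dy": 5.5, "dz": 10, "spin": 0, "grip": 0},
    {"dx": -6.9, "dy": 5.5, "dz": 10, "spin": 0, "grip": 0},
  ],
)

```text
time_s: 25.05
tcp_pos: [0.4938, 0.0992, 0.1152]
eef_rot: [-180.0, 0.0, -75.1]
contact_force: [-1.3, 0.2, -0.1]
gripper_width: 0.0007
```

Run:
```python
from h import *
s=r.get_state(); c=cal("wrist"); im=r.capture("wrist"); t=r.capture("top"); print(s["tcp_pos"],s["eef_rot"],s["gripper_width"],s["time_s"],s["contact_force"])
q=[.56809,.03094,-1.31938]; a=.55; ct=cal("top")
u=np.array([0,1,0]);v=np.array([np.cos(a),0,np.sin(a)]);n=np.array([-np.sin(a),0,np.cos(a)]);C=np.array([-.066,0,.039-.03*np.tan(a)])
f=lambda L,c:proj(T(q,L),c)[0]
for nm,px in (("grey",(115,207)),("green",(125,251))):
    p=np.array(px)/3.636+[190,120]-.4
    s=least_squares(lambda w:f(C+w[0]*u+w[1]*v,ct)-p,[0,.02]).x; print(nm,s*1e3,"ang deg cw from upslope",np.degrees(np.arctan2(-s[0],s[1])))
b=cv2.resize(im,(800,600),interpolation=cv2.INTER_CUBIC)
print("C wrist",f(C,c)*1.5625,"flapedge",f([-.037,0,.0445],c)*1.5625)
b=b[100:450,300:740]; b=cv2.resize(b,None,fx=1.0,fy=1.0)
for ph in (-37,37):
    ph=np.radians(ph); d=np.cos(ph)*v-np.sin(ph)*u
    for e in(-.02,.02):
        p=f(C+e*d+.036*n,c)*1.5625-[300,100]; cv2.circle(b,tuple(int(x) for x in p),2,(0,0,255) if ph<0 else (0,255,0),-1)
tt=cv2.resize(t[140:215,195:275],(480,450),interpolation=cv2.INTER_CUBIC)
o=np.zeros((600,800,3),np.uint8); o[:350,:440]=b; o[:337,440:800]=cv2.resize(tt,(360,337)); cv2.imwrite("pics/k1.png",o[:350])
```

```text
[0.4937917  0.09915773 0.11518014] [-1.79967196e+02  1.48371236e-03 -7.51157736e+01] 0.0006770741461203457 25.05 [-1.2552733   0.21707415 -0.07836955]
grey [19.24521038 22.81983754] ang deg cw from upslope -40.1427567491259
green [-17.12080515  22.50664407] ang deg cw from upslope 37.26024985185544
C wrist [300.81677189 253.08802871] flapedge [289.91995588 209.57621515]
```

View pics/k1.png

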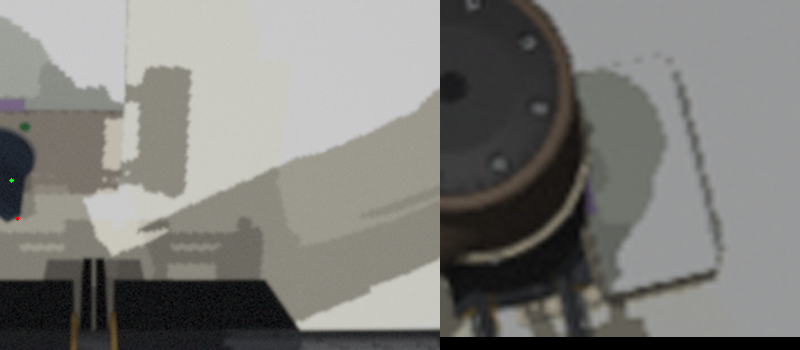

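The lower bar end sits at (17,218), exactly on the model's −37° point, and the pointer dots measure −40° and +37°. The top view shows the flap flat. I'll descend on the −y side of the bar's lower end.

Call:
servo_tool(
  targets=[
    {"dx": -0.3, "dy": 1, "dz": -2, "spin": 0, "grip": 0},
    {"dx": -0.3, "dy": 1, "dz": -4.5, "spin": 0, "grip": 0},
    {"dx": -0.3, "dy": 1, "dz": -7, "spin": 0, "grip": 0},
    {"dx": -0.3, "dy": 1, "dz": -8.5, "spin": 0, "grip": 0},
    {"dx": -0.3, "dy": 1, "dz": -9.5, "spin": 0, "grip": 0},
    {"dx": -0.3, "dy": 1, "dz": -10.2, "spin": 0, "grip": 0},
    {"dx": -0.3, "dy": 1, "dz": -10.6, "spin": 0, "grip": 0},
    {"dx": -0.3, "dy": 1, "dz": -10.8, "spin": 0, "grip": 0},
    {"dx": -0.3, "dy": 1, "dz": -10.8, "spin": 0, "grip": 0},
    {"dx": -0.3, "dy": 1, "dz": -10.8, "spin": 0, "grip": 0},
  ],
)

```text
time_s: 25.98
tcp_pos: [0.491, 0.1092, 0.0076]
eef_rot: [-179.9, 0.0, -75.2]
contact_force: [-0.2, -0.6, 0.1]
gripper_width: 0.0006
```

Call:
servo_tool(
  targets=[
    {"dx": 0.3, "dy": 0.1, "dz": 0, "spin": 0, "grip": 0},
    {"dx": 0.6, "dy": 0.15, "dz": 0, "spin": 0, "grip": 0},
    {"dx": 0.9, "dy": 0.2, "dz": 0, "spin": 0, "grip": 0},
    {"dx": 1.2, "dy": 0.3, "dz": 0, "spin": 0, "grip": 0},
    {"dx": 1.5, "dy": 0.4, "dz": 0, "spin": 0, "grip": 0},
    {"dx": 1.8, "dy": 0.45, "dz": 0, "spin": 0, "grip": 0},
    {"dx": 2, "dy": 0.5, "dz": 0, "spin": 0, "grip": 0},
    {"dx": 2.2, "dy": 0.55, "dz": 0, "spin": 0, "grip": 0},
    {"dx": 2.4, "dy": 0.6, "dz": 0, "spin": 0, "grip": 0},
    {"dx": 2.4, "dy": 0.6, "dz": 0, "spin": 0, "grip": 0},
  ],
)

```text
time_s: 26.82
tcp_pos: [0.5148, 0.1151, 0.0069]
eef_rot: [180.0, -0.0, -75.2]
contact_force: [0.8, -0.2, -0.5]
gripper_width: 0.0007
```

Call:
servo_tool(
  targets=[
    {"dx": 0.2, "dy": 0.05, "dz": 0, "spin": 0, "grip": 0},
    {"dx": 0.4, "dy": 0.1, "dz": 0, "spin": 0, "grip": 0},
    {"dx": 0.6, "dy": 0.15, "dz": 0, "spin": 0, "grip": 0},
    {"dx": 0.8, "dy": 0.2, "dz": 0, "spin": 0, "grip": 0},
    {"dx": 1, "dy": 0.25, "dz": 0, "spin": 0, "grip": 0},
    {"dx": 1.2, "dy": 0.3, "dz": 0, "spin": 0, "grip": 0},
    {"dx": 1.3, "dy": 0.35, "dz": 0, "spin": 0, "grip": 0},
    {"dx": 1.4, "dy": 0.35, "dz": 0, "spin": 0, "grip": 0},
    {"dx": 1.5, "dy": 0.4, "dz": 0, "spin": 0, "grip": 0},
    {"dx": 1.5, "dy": 0.4, "dz": 0, "spin": 0, "grip": 0},
  ],
)

```text
time_s: 27.65
tcp_pos: [0.5251, 0.1176, 0.0054]
eef_rot: [179.5, -0.0, -75.2]
contact_force: [-12.0, 2.2, 1.4]
gripper_width: 0.0002
```

Call:
servo_tool(
  targets=[
    {"dx": 0.2, "dy": 0.05, "dz": 0, "spin": 0, "grip": 0},
    {"dx": 0.3, "dy": 0.1, "dz": 0, "spin": 0, "grip": 0},
    {"dx": 0.4, "dy": 0.1, "dz": 0, "spin": 0, "grip": 0},
    {"dx": 0.5, "dy": 0.15, "dz": 0, "spin": 0, "grip": 0},
    {"dx": 0.6, "dy": 0.15, "dz": 0, "spin": 0, "grip": 0},
    {"dx": 0.7, "dy": 0.2, "dz": 0, "spin": 0, "grip": 0},
    {"dx": 0.8, "dy": 0.2, "dz": 0, "spin": 0, "grip": 0},
    {"dx": 0.8, "dy": 0.2, "dz": 0, "spin": 0, "grip": 0},
    {"dx": 0.8, "dy": 0.2, "dz": 0, "spin": 0, "grip": 0},
    {"dx": 0.8, "dy": 0.2, "dz": 0, "spin": 0, "grip": 0},
  ],
)

```text
time_s: 28.48
tcp_pos: [0.528, 0.1201, 0.0043]
eef_rot: [179.1, 0.1, -75.3]
contact_force: [-31.4, 15.5, 8.9]
gripper_width: 0.0006
```

Force is rising without motion. I'll look before pushing further.

Run:
```python
from h import *
c=cal("wrist"); im=r.capture("wrist"); b=r.capture("scene"); s=r.get_state(); print(s["contact_force"],s["moment"],s["tcp_pos"])
cs=cal("scene"); q=[.56809,.03094,-1.31938]
p=proj(T(q,[-.08,0,.04]),cs)[0]; print(p, proj(T(q,[-.08,0,.04]),c)[0])
x,y=int(p[0]),int(p[1])
o=np.zeros((420,800,3),np.uint8)
o[:,:400]=cv2.resize(im[110:320,150:350],(400,420),interpolation=cv2.INTER_CUBIC)
o[:,400:]=cv2.resize(b[y-35:y+35,x-33:x+33],(400,420),interpolation=cv2.INTER_CUBIC)
cv2.imwrite("pics/k2.png",o)
```

```text
[-30.92977506  15.89256424   9.43553657] [5.59796899e+00 1.10695768e+01 6.05258386e-03] [0.52803254 0.12009535 0.00431669]
[290.80037067 169.76950538] [222.25121133 223.93507883]
```

View pics/k2.png

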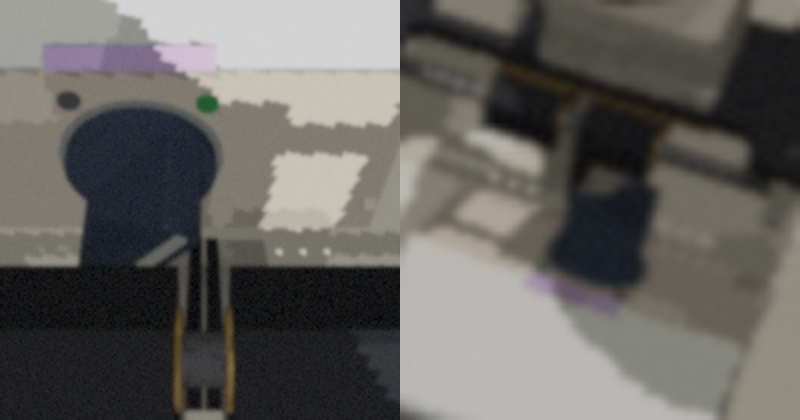

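The white pointer line runs from (135,265) to (187,238), towards the green dot at (207,103). The reaction (−X, −Y in the case frame) is normal to a bar at +37°. So the knob is already at its end stop. Backing off, then lifting clear to check.

Call:
servo_tool(
  targets=[
    {"dx": -0.6, "dy": -0.1, "dz": 0, "spin": 0, "grip": 0},
    {"dx": -1.2, "dy": -0.2, "dz": 0, "spin": 0, "grip": 0},
    {"dx": -2, "dy": -0.3, "dz": 0, "spin": 0, "grip": 0},
    {"dx": -2.8, "dy": -0.4, "dz": 0, "spin": 0, "grip": 0},
    {"dx": -3.4, "dy": -0.5, "dz": 1, "spin": 0, "grip": 0},
    {"dx": -3.8, "dy": -0.6, "dz": 3, "spin": 0, "grip": 0},
    {"dx": -4.5, "dy": -2, "dz": 6, "spin": 0, "grip": 0},
    {"dx": -5.5, "dy": -5, "dz": 9, "spin": 0, "grip": 0},
    {"dx": -6, "dy": -8.5, "dz": 12, "spin": 0, "grip": 0},
    {"dx": -6, "dy": -12, "dz": 15, "spin": 0, "grip": 0},
  ],
)

```text
time_s: 29.42
tcp_pos: [0.4763, 0.0082, 0.1523]
eef_rot: [-179.9, 0.0, -75.1]
contact_force: [1.9, 1.1, 0.3]
gripper_width: 0.0006
```

Call:
servo_tool(
  targets=[
    {"dx": 0, "dy": -3, "dz": 1, "spin": 0, "grip": 0},
    {"dx": 0, "dy": -6, "dz": 2, "spin": 0, "grip": 0},
    {"dx": 0, "dy": -9, "dz": 3, "spin": 0, "grip": 0},
    {"dx": 0, "dy": -12, "dz": 4, "spin": 0, "grip": 0},
    {"dx": 0, "dy": -15, "dz": 4, "spin": 0, "grip": 0},
    {"dx": 0, "dy": -18, "dz": 4, "spin": 0, "grip": 0},
    {"dx": 0, "dy": -18, "dz": 4, "spin": 0, "grip": 0},
    {"dx": 0, "dy": -18, "dz": 4, "spin": 0, "grip": 0},
    {"dx": 0, "dy": -18, "dz": 4, "spin": 0, "grip": 0},
    {"dx": 0, "dy": -18, "dz": 4, "spin": 0, "grip": 0},
  ],
)

```text
time_s: 30.25
tcp_pos: [0.4775, -0.1702, 0.1903]
eef_rot: [-180.0, -0.0, -75.1]
contact_force: [0.5, 0.2, 0.2]
gripper_width: 0.0004
```

Run:
```python
from h import *
t=r.capture("top"); b=r.capture("scene"); s=r.get_state(); print(s["contact_force"],s["tcp_pos"],s["time_s"])
o=np.zeros((420,800,3),np.uint8)
o[:,:440]=cv2.resize(t[140:215,195:275],(440,420),interpolation=cv2.INTER_CUBIC)
o[:,440:]=cv2.resize(b[145:235,240:320],(360,420),interpolation=cv2.INTER_CUBIC)
cv2.imwrite("pics/end.png",o)
q=[.56809,.03094,-1.31938]; a=.55; ct=cal("top")
u=np.array([0,1,0]);v=np.array([np.cos(a),0,np.sin(a)]);n=np.array([-np.sin(a),0,np.cos(a)]);C=np.array([-.066,0,.039-.03*np.tan(a)])
for ph in (-37,37):
    p=np.radians(ph); d=np.cos(p)*v-np.sin(p)*u
    print(ph,[np.round((proj(T(q,C+e*d+.036*n),ct)[0]-[195,140])*[5.5,5.6]) for e in(-.02,.02)])
```

```text
[-0.21819058  0.1292999   0.25490776] [ 0.47770527 -0.16985994  0.1901204 ] 30.35
-37 [array([ 59., 282.]), array([ 98., 219.])]
37 [array([ 49., 237.]), array([109., 264.])]
```

View pics/end.png

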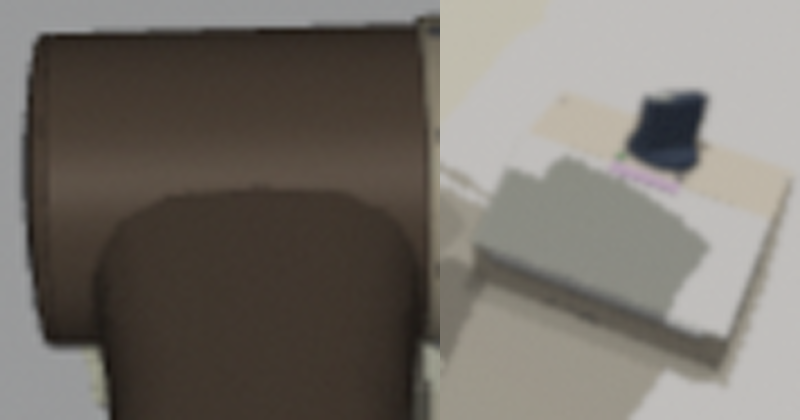

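The scene view shows the flap flat and the knob bar now broadside at (670,125), where it was edge-on at the start. The arm hides the top view. I'll check the knob numerically by fitting its modelled silhouette to the mask.

Run:
```python
from h import *
r.capture("scene"); cs=cal("scene"); q=[.56809,.03094,-1.31938]; a=.55
u=np.array([0,1,0]);v=np.array([np.cos(a),0,np.sin(a)]);n=np.array([-np.sin(a),0,np.cos(a)]);C=np.array([-.066,0,.039-.03*np.tan(a)])
def sil(deg):
    m=np.zeros((384*4,512*4),np.uint8); p=np.radians(deg); d=np.cos(p)*v-np.sin(p)*u; e=np.cross(n,d)
    bar=[C+x*d+y*e+o*n for x in(-.02,.02) for y in(-.0055,.0055) for o in(.005,.036)]
    disc=[C+.021*(np.cos(t)*u+np.sin(t)*v)+o*n for t in np.linspace(0,6.28,30) for o in(0,.005)]
    for P in(bar,disc): cv2.fillConvexPoly(m,cv2.convexHull((proj(T(q,np.array(P)),cs)*4+2).astype(np.int32)),1)
    return m>0
def mask(img): # dark blue knob
    w=img[150:200,260:310].astype(int); m=np.zeros(img.shape[:2],bool); m[150:200,260:310]=w.sum(2)<210; return m
for nm,img in(("start",cv2.imread("pics/scene0.png")),("now",r.capture("scene"))):
    m=np.kron(mask(img),np.ones((4,4)))>0; k=r.cut_out("knob","scene") if nm=="now" else None
    l,N,st,_=cv2.connectedComponentsWithStats(m.astype(np.uint8)); m=N==1+np.argmax(st[1:,4])
    res=[(round((m&sil(g)).sum()/(m|sil(g)).sum(),3),g) for g in range(-60,61,5)]; print(nm,m.sum()/16,sorted(res)[::-1][:5])
for d in r.cut_out("flap","scene")[:2]: print("flap",d["p"],d["extent"])
```

```text
start 146.0 [(np.float64(0.681), -25), (np.float64(0.669), -20), (np.float64(0.661), -30), (np.float64(0.633), 5), (np.float64(0.63), 10)]
now 176.0 [(np.float64(0.705), 25), (np.float64(0.698), 20), (np.float64(0.687), 30), (np.float64(0.68), 15), (np.float64(0.675), 35)]
flap 0.96 [248.1, 173.1, 311.1, 219.9]
```

The knob fit went from −25° to +25°. That is coarse and biased, but a released knob rests only at off or on, and it is clearly not at off. The force is zero and the arm is clear, so I'm handing in.

```bash
python3 -c "
from plant import r
print(r.get_state()['time_s'],r.get_state()['contact_force']); print(r.close_job())"
```

```text
30.55 [ 0.58283671 -0.23880566  0.250586  ]
the job is handed in; nothing more can be done
None
```

I laid both green cells in the bays, closed the flap, then turned the knob on. The job was handed in at 30.6 s with the arm clear and no contact force. The spent cell stayed in the tray, and I kept the arm away from the paperweight, torch and clock. I did not re-measure any of these at the end.

What the last checks showed:
- **Cells:** before the flap was closed, the wrist camera put both cells within about 2 mm of their bay points. I could not see them again after that.
- **Flap:** it stopped firmly under 12 N, and it looked flat in the scene picture taken after the knob was turned.
- **Knob:** the push ended hard against the stop at about 31 N. The pushing force and the pointer line towards the green dot both fitted the "on" position. With the finger withdrawn, a silhouette fit read about +25° from straight up, against −25° before the turn. The dots are at about ±37°, so the fit is coarse, but a released knob can only rest off or on.

Disagreements and failures:
- **Finger height:** the real fingertips sit about 28 mm above the reported tool tip. My first three tries to grip the first cell closed on air because of this. I saw it in the images, and the flap contact confirmed it.
- **Top view at the end:** the arm blocked it, so the knob's final position was checked only in the scene view.

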